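# Swap the colour filter under the hold-down ring of a light port

## Task

Change the red filter at the bottom of the slotted light port for the blue one: lift out first the steel hold-down ring and then the brass aperture stop and lay them side by side, flat on the pale mat, put the red filter flat into its empty red case, and only then seat the blue filter in the port, the brass stop on it and the steel ring on top, each flat and fully home. Set the filters down instead of letting them fall, and leave the green filter and the white objective where they stand.

Things in the scene. Friction and masses are not known exactly. Their poses are not given: they have to be found in the camera images.
- light_port: Fixed grey housing (84x84x24 mm) with an upright black barrel on it; origin: centre of its underside, z up the barrel's axis. Bore 57 mm, outside 66; rim 66 mm up, its top 8 mm flared to 63. Seat 51 mm wide, 32 mm up. Two 37 mm wide finger slots at its own +y and -y, cut from the rim down to 24 mm, let fingers closing along its y reach every piece. Lock screw and socket at +x.
- hold_ring: Bright steel hold-down ring with a knurled edge and a 42 mm hole, 54 mm across, 12 mm thick, lower outer edge bevelled 1.5 mm; origin at the centre of its underside, z up its axis. It starts as the topmost piece of the column in the port, its underside 56 mm above the port's origin, its top 2 mm above the rim. About 80 g.
- aperture_stop: Brass aperture ring with a 27 mm hole, 54 mm across, 12 mm thick, lower outer edge bevelled 1.5 mm; origin at the centre of its underside, z up its axis. It starts in the port under the steel ring (seen through its hole), its underside 44 mm above the port's origin. About 90 g.
- red_filter: Round red glass filter in a black metal rim, 54 mm across, 12 mm thick, lower outer edge bevelled 1.5 mm; origin at the centre of its underside, z up its axis. It starts on the port's seat (32 mm above the port's origin), under the brass stop; its glass shows through the stop's hole. About 45 g.
- blue_filter: Round blue glass filter in a black metal rim, 54 mm across, 12 mm thick, lower outer edge bevelled 1.5 mm; origin at the centre of its underside, z up its axis. At the start it lies in the blue case, which is shaped like the red case. About 45 g.
- green_filter: Round green glass filter in a black metal rim, 54 mm across, 12 mm thick, lower outer edge bevelled 1.5 mm; origin at the centre of its underside, z up its axis. It lies in the green case, which is shaped like the red case, and stays there.
- red_case: Fixed shallow round case of red plastic, empty at the start: 70 mm across, 6.5 mm high, inner floor 4 mm up and 62 mm across, a small flat tab at the rim; a filter in it stands 9.5 mm proud of the rim. Origin at the centre of its underside. The blue and the green case differ in colour only; which of the three stands where varies.
- parking_mat: Fixed flat mat of pale grey-blue rubber, 90 mm (its x) by 170 mm (its y), 8 mm thick; origin at the centre of its underside on the table. The steel ring and the brass stop are laid on it side by side meanwhile.
- objective: White microscope objective standing upright, 31 mm across and 44 mm high, to the right of the cases; origin at the centre of its underside. Not to be disturbed.

How it is judged:
On the way, in this order (a step that is already met when the one before it is completed fails the run):
1. the steel hold-down ring lies flat on the mat, let go (z of hold_ring in the frame of parking_mat between 0.005 and 0.012 m and x of hold_ring in the frame of parking_mat between -0.033 and 0.033 m and y of hold_ring in the frame of parking_mat between -0.071 and 0.071 m and linear speed of hold_ring below 0.02 m/s and angular speed of hold_ring below 0.3 rad/s and contact force between the fingers and hold_ring below 0.2 N), for 0.1 s.
2. the brass stop lies flat on the mat beside it, let go (z of hold_ring in the frame of parking_mat between 0.005 and 0.012 m and x of hold_ring in the frame of parking_mat between -0.033 and 0.033 m and y of hold_ring in the frame of parking_mat between -0.071 and 0.071 m and z of aperture_stop in the frame of parking_mat between 0.005 and 0.012 m and x of aperture_stop in the frame of parking_mat between -0.033 and 0.033 m and y of aperture_stop in the frame of parking_mat between -0.071 and 0.071 m and linear speed of aperture_stop below 0.02 m/s and angular speed of aperture_stop below 0.3 rad/s and contact force between the fingers and aperture_stop below 0.2 N), for 0.1 s.
3. the red filter lies flat in the red case, ring and stop still on the mat (horizontal distance between red_filter and red_case below 0.008 m and z of red_filter in the frame of red_case between 0.0015 and 0.007 m and angle between red_filter's own z axis and vertical below 0.1 rad and linear speed of red_filter below 0.02 m/s and angular speed of red_filter below 0.3 rad/s and contact force between the fingers and red_filter below 0.2 N and z of hold_ring in the frame of parking_mat between 0.005 and 0.012 m and x of hold_ring in the frame of parking_mat between -0.033 and 0.033 m and y of hold_ring in the frame of parking_mat between -0.071 and 0.071 m and z of aperture_stop in the frame of parking_mat between 0.005 and 0.012 m and x of aperture_stop in the frame of parking_mat between -0.033 and 0.033 m and y of aperture_stop in the frame of parking_mat between -0.071 and 0.071 m), for 0.1 s.
4. the blue filter is seated in the port (horizontal distance between blue_filter and light_port below 0.004 m and z of blue_filter in the frame of light_port between 0.029 and 0.035 m and angle between each of blue_filter, red_filter's own z axis and vertical below 0.1 rad and linear speed of blue_filter below 0.02 m/s and angular speed of blue_filter below 0.3 rad/s and contact force between the fingers and blue_filter below 0.2 N and horizontal distance between red_filter and red_case below 0.008 m and z of red_filter in the frame of red_case between 0.0015 and 0.007 m), for 0.1 s.
5. the brass stop lies on the blue filter in the port (horizontal distance between each of blue_filter, aperture_stop and light_port below 0.004 m and z of blue_filter in the frame of light_port between 0.029 and 0.035 m and angle between each of blue_filter, aperture_stop's own z axis and vertical below 0.1 rad and z of aperture_stop in the frame of light_port between 0.041 and 0.047 m and linear speed of aperture_stop below 0.02 m/s and angular speed of aperture_stop below 0.3 rad/s and contact force between the fingers and aperture_stop below 0.2 N), for 0.1 s.
At the end, for the whole second after the job is handed in: In the port from the seat up: blue filter, brass stop, steel ring, each 4 mm or less off the axis, within 3 mm of full depth, level within 0.1 rad; red filter flat in the red case within 8 mm; green filter (15 mm) and objective (20 mm) where they were; all let go and at rest (all of step 5 and horizontal distance between hold_ring and light_port below 0.004 m and z of hold_ring in the frame of light_port between 0.053 and 0.059 m and angle between each of hold_ring, red_filter's own z axis and vertical below 0.1 rad and horizontal distance between red_filter and red_case below 0.008 m and z of red_filter in the frame of red_case between 0.0015 and 0.007 m and linear speed of each of blue_filter, hold_ring, red_filter below 0.02 m/s and angular speed of each of blue_filter, hold_ring, red_filter below 0.3 rad/s and contact force between the fingers and blue_filter below 0.2 N and contact force between the fingers and hold_ring below 0.2 N and contact force between the fingers and red_filter below 0.2 N and distance of green_filter from where it was at the start of the episode below 0.015 m and distance of objective from where it was at the start of the episode below 0.02 m); the robot touches nothing.
It fails at once if the green filter is moved by more than 15 mm (distance of green_filter from where it was at the start of the episode above 0.015 m).
It fails at once if the objective is moved by more than 20 mm (distance of objective from where it was at the start of the episode above 0.02 m).
It fails at once if the red filter is let go in the air, more than 80 mm above the table ((height (world z) of red_filter above 0.08 m and contact force between the fingers and red_filter below 0.01 N)).
It fails at once if the blue filter is let go in the air, more than 80 mm above the table ((height (world z) of blue_filter above 0.08 m and contact force between the fingers and blue_filter below 0.01 N)).
It also fails if it takes over 128 s, if anything falls off the work surface, if the arm or the gripper's body presses on something with over 40 N, if the wrist force passes 120 N, or if a joint passes its speed limit or range.

## Robot

A 6-joint arm with a two-finger parallel gripper is mounted at the origin on a cart in front of the work surface, level with it; the furniture and walls round the work are solid. World frame = base frame: x ahead of the robot, y to its left, z up, the work surface at z = 0. Lengths are in m, angles in rad, forces in N, time in s.
With the tool pointing down it reaches from about 0.375 to 0.9 m from the base axis. Payload 3.1 kg.
Tool frame: the origin (TCP) lies at the very end of the fingers, on their centre line; the grasp point (between the pads) lies 19 mm behind it; z points along the fingers, y is the line along which they close (so a half turn about z gives the same grasp; the last joint's range is limited). The gripper opens to 85 mm and grips with 20 to 120 N. Pads are 22 mm wide; open, the fingers measure 114 mm over their backs; the gripper's body (76 mm by 85 mm) begins 54 mm behind the grasp point. The pads swing forward as they close: fully open they stand 13 mm farther back than shut.
Start: joints at [1.052, 0.527, 1.433, -0, 1.181, -0.178], TCP at [0.208, 0.589, 0.231] pointing down, gripper open.
Joint ranges: [-3.08, 3.08], [-0.75, 2.2], [0.22, 2.44], [-1.43, 4.57], [0, 2.65], [-2.85, 2.85]. Speed limits (rad/s): [2.79, 2.79, 3.14, 3.14, 3.14, 3.14].

## Interface

Orientations are given as a unit quaternion [x, y, z, w].
In Python, from station import sense, snapshot, camera_params, sign_off gives the robot as it stands.
- The arm moves only by the shell command python3 -m handwheel 'ROWS' [OPENING] [FORCE]. ROWS is JSON, a list that holds one entry, the list of rows, each a list of 4 numbers: the shift along the tool's x, y, z in units of 25 mm (1.0 is 25 mm), then the turn about the tool's z in units of 6 degrees (1.0 is 6 degrees). A call has 1 to 20 rows; each row shifts and turns the commanded pose from where the row before left it, along the tool's axes as they then stand; what a row does not reach is not made up. A row lasts 1/8 s, in which the tool goes at most 62.5 mm and 10.7 degrees, less where a joint would pass 70% of its speed; a pose out of reach is approached as far as the arm can. A call is refused whole if a number of a shift passes 1 or a number of a turn 1, either way. A call with a gripper value outside its range is refused whole. OPENING is the finger opening in mm, from 0 to 85.4, set as the call begins (- or left out, the last holds). The fingers move at their own pace and stop on an object; FORCE is the grip in N (left out, the last holds). Time passes only in rows, so rows that do not move let the fingers close. It gives the time, the measured TCP pose, the force, the opening and the grip force at its end, in the units of the state.
- sense(): the state, without advancing time (a new reading comes with each control period).
- snapshot(name): name is "side" or "top" or "wrist"; returns (picture, depth): 480x640x3 uint8, red, green, blue; 480x640 float32, m along the optical axis (not along the pixel's ray), 0 where there is no reading.
- camera_params(name): a dict with "mtx" (3x3 intrinsics, pixels), "D" ([k1, k2, p1, p2, k3] as OpenCV has them; the pictures are not rectified), "extrinsics" (4x4, takes a point from camera to world coordinates); the wrist camera has in their place "hand_eye" (4x4, takes a point from camera to tool coordinates, whose origin is the TCP and whose axes are the flange's). Camera axes: x right, y up, looking along -z (the intrinsics and any distortion apply to the point x, -y, -z); pixel columns grow to the right and rows downward; lengths in m; the calibration is good to about 2 mm. A picture is of the moment at which its call begins: read the wrist's pose just before it. camera_params takes no time and is no camera call.
- sign_off(): hands the job in; it is judged then, once.
The state is a dict: "t": time; "q": joint angles; "qd": joint speeds; "tau": joint torques, N m; "tcp_pos": TCP position; "tool_rot": TCP orientation; "force": force on the tool from outside, world axes, zero at the start; "ft_torque": the same for the moment, N m; "finger_gap": opening from 0.0 (shut) to 1.0 (fully open); "gripper_force": force on a finger pad.
Only numpy, scipy, OpenCV 4.12 (cv2) and the standard library are available. Lean on these libraries where they do the work, as an engineer would, in place of code of your own. Each camera call takes 0.05 s, during which the arm holds its last target. There are 200 camera calls.

## Working session

There is one attempt and no reset: what is moved stays moved. The work goes in short steps, Python scripts to look and compute and a shell command to move; the robot and the scene stay as the last step left them, time stands still between calls to the robot, and variables do not carry over. Pictures are saved under pics/ and viewed, at most 17 in all, crops included, and the job is handed in when it is done.

```bash
ls; mkdir -p pics
python3 - <<'E'
from station import *
import cv2, numpy as np
np.set_printoptions(precision=4,suppress=True)
s=sense(); print(s)
for n in("top","side"):
    p,d=snapshot(n); cv2.imwrite(f"pics/{n}0.png",p[:,:,::-1]); np.save(f"pics/{n}0d.npy",d)
    c=camera_params(n); print(n,c)
print(camera_params("wrist"))
E
```

```text
pics
{'t': 0.0, 'q': array([ 1.0525,  0.5285,  1.4339,  0.    ,  1.1814, -0.1785]), 'qd': array([ 0.0007,  0.0013, -0.0007, -0.0004, -0.0004,  0.0005]), 'tau': array([ -0.001 , -44.2339, -17.803 ,  -0.0003,   0.0082,   0.    ]), 'tcp_pos': array([0.2079, 0.5887, 0.2303]), 'tool_rot': array([ 0.1691,  0.9856, -0.001 , -0.0004]), 'force': array([ 0.4669, -0.6404, -0.858 ]), 'ft_torque': array([ 0.0251, -0.006 , -0.0306]), 'gripper_force': 0.0, 'finger_gap': 1.0004519783597154}
top {'mtx': array([[484.0552,   0.    , 316.9207],
       [  0.    , 484.0552, 236.3147],
       [  0.    ,   0.    ,   1.    ]]), 'D': array([-0.0988,  0.    ,  0.    ,  0.    ,  0.    ]), 'extrinsics': array([[-0.0059,  0.9951, -0.0988,  0.4135],
       [-1.    , -0.0058,  0.0011, -0.1091],
       [ 0.0006,  0.0988,  0.9951,  1.2244],
       [ 0.    ,  0.    ,  0.    ,  1.    ]])}
side {'mtx': array([[444.7344,   0.    , 318.7559],
       [  0.    , 444.7344, 250.0893],
       [  0.    ,   0.    ,   1.    ]]), 'D': array([0.0011, 0.    , 0.    , 0.    , 0.    ]), 'extrinsics': array([[-0.9519,  0.1899, -0.2406,  0.3296],
       [-0.3058, -0.6426,  0.7026,  0.5206],
       [-0.0212,  0.7423,  0.6697,  0.6876],
       [ 0.    ,  0.    ,  0.    ,  1.    ]])}
{'mtx': array([[333.1788,   0.    , 320.4105],
       [  0.    , 333.1788, 234.3859],
       [  0.    ,   0.    ,   1.    ]]), 'D': array([-0.0425,  0.    ,  0.    ,  0.    ,  0.    ]), 'hand_eye': array([[ 0.0015,  0.9659,  0.2587,  0.0647],
       [ 1.    , -0.0012, -0.0013,  0.0006],
       [-0.0009,  0.2587, -0.9659, -0.1424],
       [ 0.    ,  0.    ,  0.    ,  1.    ]])}
```

View pics/top0.png

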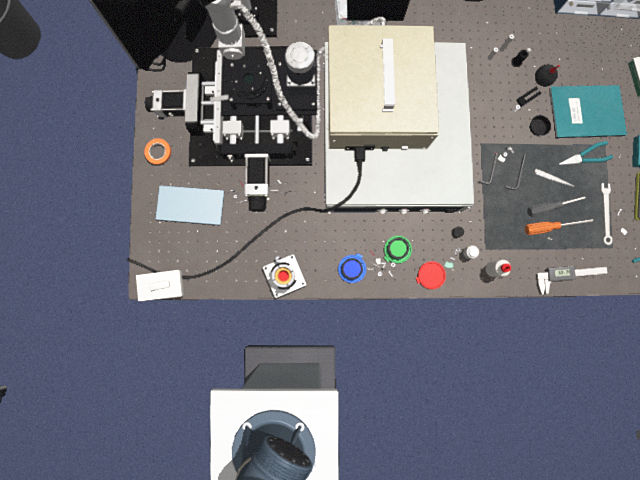

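View pics/side0.png

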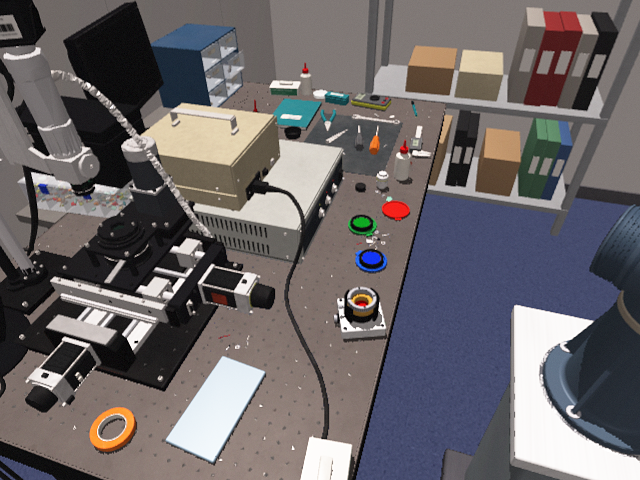

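The top view shows the port (284,276), the mat (190,205), the blue (352,268), green (397,249) and empty red (431,275) cases, and the objective (471,253). The side view shows the same layout, with the slots of the barrel visible at (362,305).

```bash
cat > h.py <<'E'
from station import *
import cv2, numpy as np, json
from scipy.spatial.transform import Rotation as R
np.set_printoptions(precision=4,suppress=True)
def look(n,save=None):
    s=sense(); p,d=snapshot(n); c=camera_params(n)
    if n=="wrist":
        T=np.eye(4); T[:3,:3]=R.from_quat(s["tool_rot"]).as_matrix(); T[:3,3]=s["tcp_pos"]; E=T@c["hand_eye"]
    else: E=c["extrinsics"]
    if save: cv2.imwrite(f"pics/{save}.png",p[:,:,::-1])
    return p,d,(c["mtx"],c["D"],E)
def toplane(uv,cam,z):
    K,D,E=cam; u=cv2.undistortPoints(np.float64(uv).reshape(-1,1,2),K,D)[:,0]
    r=np.c_[u[:,0],-u[:,1],-np.ones(len(u))]@E[:3,:3].T
    return E[:3,3]+r*((z-E[2,3])/r[:,2])[:,None]
def project(P,cam):
    K,D,E=cam; q=(np.atleast_2d(P)-E[:3,3])@E[:3,:3]; q=q*[1,-1,-1]
    return cv2.projectPoints(q,np.zeros(3),np.zeros(3),K,D)[0][:,0]
def hsv(p): return cv2.cvtColor(p,cv2.COLOR_RGB2HSV)
def mask(p,lo,hi): return cv2.inRange(hsv(p),np.array(lo),np.array(hi))
def biggest(m,roi=None):
    if roi: 
        k=np.zeros_like(m); a,b,c,d=roi; k[b:d,a:c]=255; m=m&k
    cs=cv2.findContours(m,cv2.RETR_EXTERNAL,cv2.CHAIN_APPROX_NONE)[0]
    return max(cs,key=cv2.contourArea)[:,0,:].astype(float)
def fitc(P):  # circle fit in plane
    A=np.c_[2*P[:,:2],np.ones(len(P))]; x=np.linalg.lstsq(A,(P[:,:2]**2).sum(1),rcond=None)[0]
    return x[:2],np.sqrt(x[2]+x[0]**2+x[1]**2)
def togo(xy,yaw=None):
    """shift in tool axes (units) to world xy; turn in units for tool-y line to lie along yaw (mod pi)"""
    s=sense(); M=R.from_quat(s["tool_rot"]).as_matrix(); t=s["tcp_pos"]
    d=np.r_[xy,t[2]]-t; out=dict(units=M.T@d/0.025, z=t[2])
    if yaw is not None:
        cur=np.arctan2(M[1,1],M[0,1]); e=(yaw-cur+np.pi/2)%np.pi-np.pi/2
        out["turn"]=-np.degrees(e)/6; out["cur"]=np.degrees(cur)
    return out
E
python3 - <<'E'
from h import *
p=cv2.imread("pics/top0.png")[:,:,::-1]; p=np.ascontiguousarray(p); c=camera_params("top"); cam=(c["mtx"],c["D"],c["extrinsics"])
d=np.load("pics/top0d.npy")
m=mask(p,(90,30,150),(115,120,255)); P=toplane(biggest(m,(140,170,240,240)),cam,.008)[:,:2]
r=cv2.minAreaRect(P.astype(np.float32)*1000); print("mat",r)
for n,lo,hi,roi in(("blue",(105,150,80),(130,255,255),(330,250,375,290)),("green",(50,120,50),(75,255,255),(375,230,420,270)),("red",(0,180,120),(8,255,255),(412,255,450,295))):
    P=toplane(biggest(mask(p,lo,hi),roi),cam,.0065); print(n,cv2.minEnclosingCircle(P[:,:2].astype(np.float32)*1000), fitc(P))
m=mask(p,(0,0,170),(180,40,255)); P=toplane(biggest(m,(258,250,312,305)),cam,.024); print("port",cv2.minAreaRect(P[:,:2].astype(np.float32)*1000))
P=toplane([[471,253]],cam,.044);print("obj",P)
print(d[276,284],d[205,190],d[275,431])
k=cv2.resize(p[225:315,240:460],None,fx=3.6,fy=3.6,interpolation=cv2.INTER_CUBIC)
cv2.imwrite("pics/crop1.png",k[:,:,::-1])
E
```

```text
mat ((617.989501953125, 215.74949645996094), (169.0816650390625, 88.82119750976562), 84.85285949707031)
blue ((454.0114440917969, -198.67054748535156), 36.11257553100586) (array([ 0.453 , -0.1974]), np.float64(0.03301271353717417))
green ((497.9228820800781, -312.2038269042969), 37.43846130371094) (array([ 0.5002, -0.3132]), np.float64(0.03338673090793252))
red ((438.22174072265625, -426.093505859375), 14.075310707092285) (array([ 0.4364, -0.4143]), np.float64(0.016921953072134475))
port ((440.189697265625, -26.905357360839844), (93.54511260986328, 85.151123046875), 22.209659576416016)
obj [[ 0.4872 -0.4904  0.044 ]]
1.1834944 1.2292671 1.2166537
```

View pics/crop1.png

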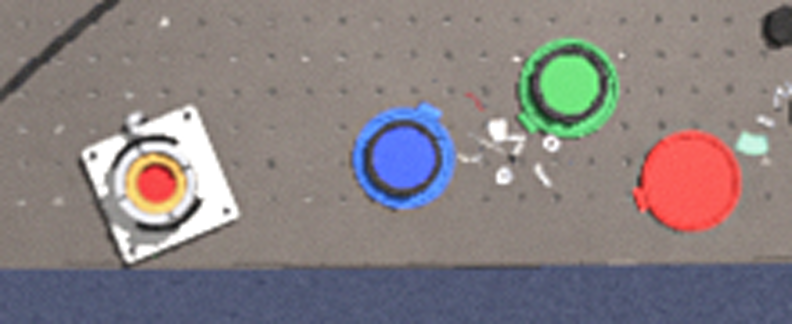

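The crop shows the housing turned ~22°, the lock screw at crop (135,120) (port +x points away from the robot, slightly left), brass and red glass inside the ring at (157,183), and the red case at (690,180). Moving above the port next.

Run:
```python
from h import *
p=cv2.imread("pics/top0.png")[:,:,::-1]; p=np.ascontiguousarray(p); c=camera_params("top"); cam=(c["mtx"],c["D"],c["extrinsics"])
h=hsv(p); m=((((h[...,0]<10)|(h[...,0]>170))&(h[...,1]>120)&(h[...,2]>100))*255).astype(np.uint8)
P=toplane(biggest(m,(410,255,452,298)),cam,.0065); print("red",cv2.minEnclosingCircle(P[:,:2].astype(np.float32)*1000), fitc(P))
print(togo([.438,-.03],np.radians(112)))
```

```text
red ((434.8782958984375, -395.9284973144531), 38.608612060546875) (array([ 0.4347, -0.398 ]), np.float64(0.03508873640452969))
{'units': array([-16.9237, -20.2669,   0.033 ]), 'z': np.float64(0.2304417557689947), 'turn': np.float64(-6.9113988988327515), 'cur': np.float64(70.5316066070035)}
```

```bash
python3 -m handwheel '[[[-0.85,-1,0,0],[-0.85,-1,0,0],[-0.85,-1,0,0],[-0.85,-1,0,0],[-0.85,-1,0,0],[-0.85,-1,0,0],[-0.85,-1,0,0],[-0.85,-1,0,0],[-0.85,-1,0,0],[-0.85,-1,0,0],[-0.85,-1,0,0],[-0.85,-1,0,0],[-0.85,-1,0,0],[-0.85,-1,0,0],[-0.85,-1,0,0],[-0.85,-1,0,0],[-0.85,-1,0,0],[-0.85,-1,0,0],[-0.85,-1,0,0],[-0.85,-1,0,0]]]' 85 40 && python3 -m handwheel '[[[0,0,0.4,-1],[0,0,0.4,-1],[0,0,0.4,-1],[0,0,0.4,-1],[0,0,0.4,-1],[0,0,0.4,-1],[0,0,0.4,-1],[0,0,0,0],[0,0,0,0]]]'
python3 - <<'E'
from h import *
print(sense()["tcp_pos"],togo([.438,-.03],np.radians(112)))
look("wrist","w1")
E
```

```text
t: 2.6
tcp_pos: [0.4424, -0.0248, 0.2311]
tool_rot: [0.169, 0.986, 0.0, -0.0]
force: [0.2, 1.0, -0.1]
finger_gap: 0.996
gripper_force: 0.0
t: 3.72
tcp_pos: [0.4424, -0.0238, 0.1615]
tool_rot: [-0.195, 0.981, -0.0, 0.0]
force: [0.3, -0.6, 0.9]
finger_gap: 0.996
gripper_force: 0.0
[ 0.4424 -0.0238  0.1615] {'units': array([ 0.2577, -0.1601, -0.    ]), 'z': np.float64(0.16145532622973374), 'turn': np.float64(0.07413594136432787), 'cur': np.float64(112.44481564818597)}
```

View pics/w1.png

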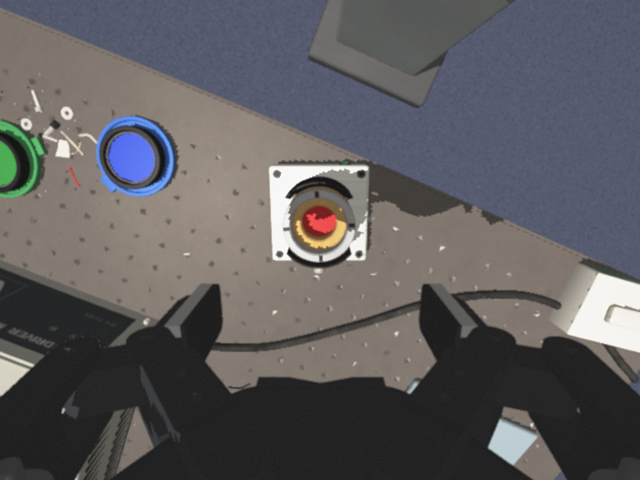

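The wrist view shows the housing square (270–369, 165–261) nearly aligned with the tool, slots left/right (tool y), black barrel arcs at top and bottom, and ring centre near (320,222).

```bash
cat > port.py <<'E'
from h import *
def port(p,cam,guess=(.44,-.027)):
    u,v=project([*guess,.024],cam)[0].astype(int)
    s=int(75*np.clip(0.3/(cam[2][2,3]-.024),.6,1.8))
    roi=(max(u-s,0),max(v-s,0),u+s,v+s)
    m=cv2.morphologyEx(mask(p,(0,0,185),(180,30,255)),cv2.MORPH_OPEN,np.ones((3,3)))
    Q=biggest(m,roi); P=toplane(Q,cam,.024)
    r=cv2.minAreaRect(P[:,:2].astype(np.float32)*1000); c=np.array(r[0])/1000
    a=(r[2]+45)%90-45
    print("housing",c,r[1],"yaw x",a)
    # black flared rim arcs at z=.066
    m=(mask(p,(0,0,0),(180,255,45))); H=cv2.convexHull(Q.astype(np.int32)); k=np.zeros_like(m); cv2.fillPoly(k,[H],255)
    m&=k; ys,xs=np.nonzero(m); P=toplane(np.c_[xs,ys],cam,.066)
    return c,a,P
if __name__=="__main__":
    p,d,cam=look("wrist"); c,a,P=port(p,cam)
    e=[]; ang=np.arctan2(*(P[:,:2]-c).T[::-1]); rad=np.linalg.norm(P[:,:2]-c,axis=1); sel=(rad>.027)&(rad<.040); P=P[sel]; ang=ang[sel]; rad=rad[sel]
    for b in np.arange(-np.pi,np.pi,.05):
        i=np.nonzero((ang>=b)&(ang<b+.05))[0]
        if len(i)>3: e.append(P[i[rad[i].argmax()]])
    print("rim",len(e),fitc(np.array(e)) if len(e)>6 else "")
    # ring outer/hole via depth
    pts=cv2.findContours(mask(p,(0,90,60),(30,255,255)),cv2.RETR_EXTERNAL,cv2.CHAIN_APPROX_NONE)[0]
    u,v=project([*c,.068],cam)[0].astype(int)
    for n,(dx,dy) in dict(c=(0,0)).items(): print("depth",d[v+dy,u+dx])
    print("tcp",sense()["tcp_pos"],togo(c,np.radians(a+90)))
E
python3 port.py
python3 - <<'E'
from h import *
p=cv2.imread("pics/w1.png")[150:275,255:385]
cv2.imwrite("pics/w1c.png",cv2.resize(p,None,fx=4.6,fy=4.6,interpolation=cv2.INTER_CUBIC))
E
```

```text
housing [ 0.4371 -0.0282] (82.14246368408203, 81.54141998291016) yaw x 22.548349380493164
rim 40 (array([ 0.4344, -0.0283]), np.float64(0.03246923360404228))
depth 0.2702048
tcp [ 0.4426 -0.0239  0.1617] {'units': array([ 0.2682, -0.0757, -0.0001]), 'z': np.float64(0.16166386550112305), 'turn': np.float64(-0.011114992913482292), 'cur': np.float64(112.48165942301226)}
```

View pics/w1c.png

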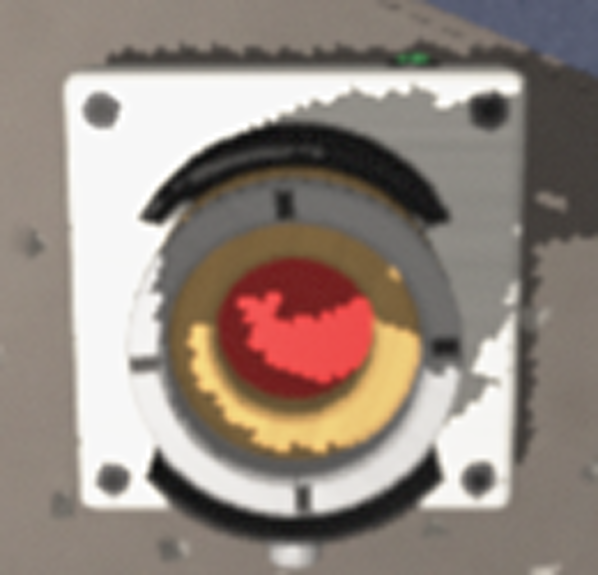

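The enlarged crop shows the ring's four ticks at crop (285,205), (303,498), (145,362), (445,347), the slots left and right, and the lock screw at the bottom (295,555). I'll cross-check the centre using the ticks.

Run:
```python
from h import *
p,d,cam=look("wrist")
t=np.array([[285,205],[303,498],[145,362],[445,347]])/4.6+[255,150]
P=toplane(t,cam,.068); print(P,fitc(P))
h=np.array([[101,110],[488,110],[113,480],[480,478]])/4.6+[255,150]
P=toplane(h,cam,.024); print(P,P.mean(0)); c=P.mean(0)[:2]
# depth check of ring top
for q in t: 
    u,v=(q+.5).astype(int); z=d[v,u]; print(z)
```

```text
[[ 0.4154 -0.0375  0.068 ]
 [ 0.4585 -0.0166  0.068 ]
 [ 0.4471 -0.0485  0.068 ]
 [ 0.4265 -0.0055  0.068 ]] (array([ 0.4369, -0.027 ]), np.float64(0.023888106738433095))
[[ 0.4183 -0.0729  0.024 ]
 [ 0.3914 -0.0083  0.024 ]
 [ 0.4833 -0.0459  0.024 ]
 [ 0.4558  0.0192  0.024 ]] [ 0.4372 -0.027   0.024 ]
0.23661204
0.24944182
0.24306284
0.24171643
```

```bash
python3 -m handwheel '[[[0.25,-0.12,0,0],[0,0,0,0],[0,0,0,0],[0,0,0,0],[0,0,0,0],[0,0,0,0]]]' 54
python3 - <<'E'
from h import *
p,d,cam=look("wrist","w2")
c=camera_params("wrist")
# tool-frame points of everything near the camera (fingers)
v,u=np.nonzero((d>0)&(d<.2)); z=d[v,u].astype(float)
x=cv2.undistortPoints(np.c_[u,v].astype(float).reshape(-1,1,2),c["mtx"],c["D"])[:,0]
P=np.c_[x[:,0]*z,-x[:,1]*z,-z,np.ones(len(z))]@c["hand_eye"].T
for sgn in(1,-1):
    q=P[(P[:,1]*sgn>.01)&(abs(P[:,0])<.02)&(abs(P[:,1])<.075)]
    print(len(q), "tip z", np.percentile(q[:,2],[99,99.8,100])*1000)
    e=q[q[:,2]>q[:,2].max()-.004]; print(e[:,:3].min(0)*1000,e[:,:3].max(0)*1000)
E
```

```text
t: 4.62
tcp_pos: [0.4378, -0.0289, 0.1613]
tool_rot: [-0.195, 0.981, -0.0, 0.0]
force: [0.5, -0.9, -0.4]
finger_gap: 0.633
gripper_force: 0.0
32594 tip z [-13.9364  -7.2523  -3.0959]
[-11.1665  27.2033  -6.9596] [ 9.7628 31.537  -3.0959]
32433 tip z [-13.7843  -7.0937  -2.8519]
[-10.7248 -31.8054  -6.8462] [  9.6204 -26.5102  -2.8519]
```

View pics/w2.png

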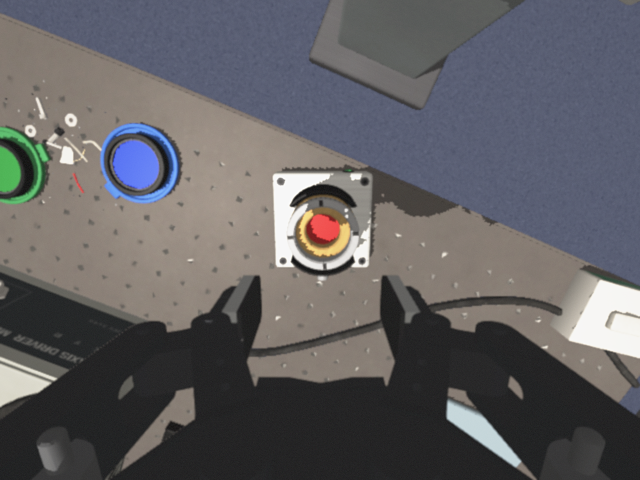

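The picture shows the fingers at 54 mm opening, with tips at (250,280) and (390,280). By depth the tips stand 3.5 mm behind the TCP. So TCP z = 55 mm puts the tips at 58.5 mm, on the ring only.

```bash
python3 -m handwheel '[[[0,0.08,0.8,0],[0,0,0.8,0],[0,0,0.8,0],[0,0,0.8,0],[0,0,0.6,0],[0,0,0.3,0],[0,0,0.15,0],[0,0,0,0],[0,0,0,0]]]' 70 && python3 -m handwheel '[[[0,0,0,0],[0,0,0,0],[0,0,0,0],[0,0,0,0]]]' 50 40;  python3 - <<'E'
from h import *
s=sense(); print(s["tcp_pos"],s["force"],s["finger_gap"]*85.4,togo([.437,-.027]))
E
```

```text
t: 5.8
tcp_pos: [0.4372, -0.0272, 0.0555]
tool_rot: [-0.195, 0.981, -0.0, 0.0]
force: [0.5, -0.0, 0.8]
finger_gap: 0.816
gripper_force: 0.0
t: 6.3
tcp_pos: [0.4372, -0.0272, 0.0558]
tool_rot: [-0.195, 0.981, -0.0, 0.001]
force: [0.1, -0.0, 5.5]
finger_gap: 0.606
gripper_force: 40.7
[ 0.4372 -0.0272  0.0558] [ 0.0949 -0.0353  5.5364] 51.77722646455386 {'units': array([ 0.005 ,  0.0094, -0.    ]), 'z': np.float64(0.05581130987890753)}
```

```bash
python3 -m handwheel '[[[0,0,-0.2,0],[0,0,-0.4,0],[0,0,-0.6,0],[0,0,-0.6,0],[0,0,-0.6,0],[0,0,-0.6,0],[0,0,0,0]]]';  python3 - <<'E'
from h import *
s=sense(); print(s["tcp_pos"],s["force"],s["finger_gap"]*85.4)
p,d,cam=look("side","s1"); u,v=project([.437,-.027,.08],cam)[0].astype(int)
cv2.imwrite("pics/s1c.png",cv2.resize(p[v-70:v+60,u-80:u+80,::-1],None,fx=4,fy=4,interpolation=cv2.INTER_CUBIC))
E
```

```text
t: 7.18
tcp_pos: [0.4376, -0.0273, 0.1313]
tool_rot: [-0.195, 0.981, -0.001, 0.001]
force: [-0.2, 0.5, -1.0]
finger_gap: 0.6
gripper_force: 42.2
[ 0.4376 -0.0273  0.1313] [-0.1537  0.5011 -1.0245] 51.21638615927198
```

View pics/s1c.png

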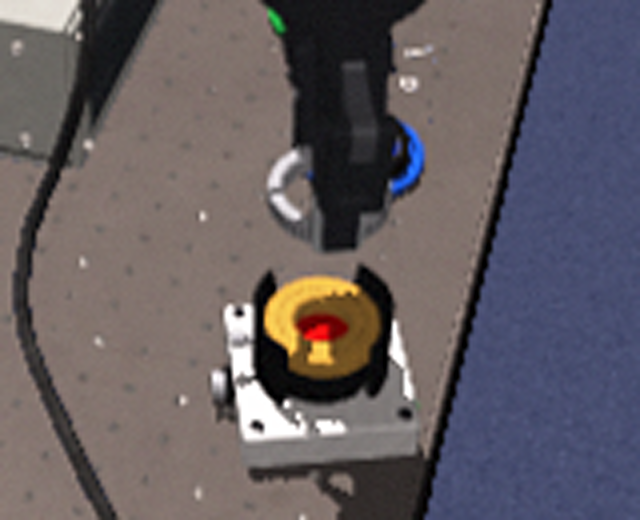

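The side crop shows only the ring lifted, between the fingers at (330,200), with the brass still seated at (322,325). On to the mat.

Run:
```python
from h import *
print("A",togo([.622,.261]),"B",togo([.614,.171]))
d=np.load("pics/top0d.npy"); c=camera_params("top"); cam=(c["mtx"],c["D"],c["extrinsics"])
# heights of things near the route/mat
K,D,E=cam; v,u=np.mgrid[100:300:2,120:300:2]; z=d[v,u].ravel(); x=cv2.undistortPoints(np.c_[u.ravel(),v.ravel()].astype(float).reshape(-1,1,2),K,D)[:,0]
P=np.c_[x[:,0]*z,-x[:,1]*z,-z]@E[:3,:3].T+E[:3,3]
for x0 in np.arange(.42,.8,.04): print(round(x0,2),[int(1000*P[(abs(P[:,0]-x0)<.02)&(abs(P[:,1]-y0)<.02)][:,2].max(initial=0)) for y0 in np.arange(.32,-.04,-.04)])
```

```text
A {'units': array([-11.247 ,   7.8139,   0.0051]), 'z': np.float64(0.13065515909514927)} B {'units': array([-9.5718,  4.6114,  0.0064]), 'z': np.float64(0.13065515909514927)}
0.42 [44, 43, 40, 13, 11, 4, 7, 6, 72]
0.46 [33, 34, 37, 13, 11, 12, 3, 27, 73]
0.5 [4, 5, 5, 5, 6, 8, 9, 8, 14]
0.54 [4, 4, 5, 6, 6, 4, 5, 12, 12]
0.58 [11, 12, 13, 13, 12, 11, 4, 102, 97]
0.62 [8, 14, 13, 13, 14, 11, 6, 114, 110]
0.66 [5, 14, 12, 13, 11, 10, 3, 111, 112]
0.7 [6, 5, 6, 6, 7, 97, 99, 113, 108]
0.74 [17, 15, 6, 21, 19, 111, 114, 114, 113]
0.78 [15, 19, 8, 74, 19, 117, 115, 94, 115]
```

```bash
python3 -m handwheel '[[[-0.94,0.65,0,0],[-0.94,0.65,0,0],[-0.94,0.65,0,0],[-0.94,0.65,0,0],[-0.94,0.65,0,0],[-0.94,0.65,0,0],[-0.94,0.65,0,0],[-0.94,0.65,0,0],[-0.94,0.65,0,0],[-0.94,0.65,0,0],[-0.94,0.65,0,0],[-0.94,0.65,0,0],[0,0,0.8,0],[0,0,0.8,0],[0,0,0.8,0],[0,0,0.8,0],[0,0,0.6,0],[0,0,0.4,0],[0,0,0.2,0],[0,0,0.2,0]]]' && python3 -m handwheel '[[[0,0,0.1,0],[0,0,0.1,0],[0,0,0.1,0],[0,0,0,0],[0,0,0,0]]]'
```

```text
t: 9.72
tcp_pos: [0.6233, 0.2612, 0.0154]
tool_rot: [-0.195, 0.981, 0.0, 0.001]
force: [0.7, -0.1, -1.2]
finger_gap: 0.601
gripper_force: 42.1
t: 10.35
tcp_pos: [0.623, 0.2611, 0.0079]
tool_rot: [-0.195, 0.981, 0.0, 0.0]
force: [-0.3, 1.3, 1.1]
finger_gap: 0.6
gripper_force: 42.4
```

```bash
python3 -m handwheel '[[[0,0,0,0],[0,0,0,0],[0,0,0,0],[0,0,0,0],[0,0,-0.4,0],[0,0,-0.8,0],[0,0,-1,0],[0,0,-1,0],[0,0,-1,0],[0,0,-0.8,0],[0,0,0,0]]]' 72
python3 - <<'E'
from h import *
p,d,cam=look("wrist","w3")
for z,q in((.020,togo([.437,-.027])),): print(q)
E
```

```text
t: 11.72
tcp_pos: [0.6242, 0.2615, 0.1355]
tool_rot: [-0.195, 0.981, 0.0, 0.003]
force: [-0.1, -0.7, 0.8]
finger_gap: 0.844
gripper_force: 0.0
{'units': array([11.2934, -7.7944, -0.0207]), 'z': np.float64(0.13378995343233413)}
```

View pics/w3.png

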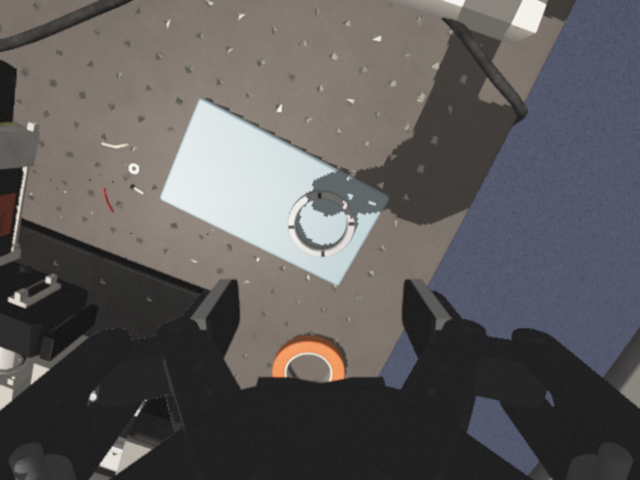

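Ring lies flat on the mat at (322,222), with ample room on the mat to its left. Back to the port for the brass stop.

```bash
python3 -m handwheel '[[[0.94,-0.65,0,0],[0.94,-0.65,0,0],[0.94,-0.65,0,0],[0.94,-0.65,0,0],[0.94,-0.65,0,0],[0.94,-0.65,0,0],[0.94,-0.65,0,0],[0.94,-0.65,0,0],[0.94,-0.65,0,0],[0.94,-0.65,0,0],[0.94,-0.65,0,0],[0.94,-0.65,0,0],[0,0,0,0],[0,0,0,0]]]' 70 && python3 port.py
python3 - <<'E'
from h import *
p,d,cam=look("wrist","w4")
# red glass disc seen through the brass hole: use brass hole edge (z .056) 
h=hsv(p); m=(((h[...,0]>14)&(h[...,0]<28)&(h[...,1]>90)&(h[...,2]>60))*255).astype(np.uint8)
u,v=project([.437,-.027,.056],cam)[0].astype(int)
P=toplane(biggest(m,(u-50,v-50,u+50,v+50)),cam,.056); print("brass",fitc(P),cv2.minEnclosingCircle(P[:,:2].astype(np.float32)*1000))
# depth of brass surface
K,D,E=cam
E
```

```text
t: 13.52
tcp_pos: [0.4371, -0.0268, 0.1322]
tool_rot: [-0.195, 0.981, 0.0, -0.0]
force: [0.4, 0.0, -0.8]
finger_gap: 0.82
gripper_force: 0.0
housing [ 0.4432 -0.0442] (82.4261474609375, 47.36920166015625) yaw x 22.527233123779297
rim 12 (array([ 0.4199, -0.0383]), np.float64(0.016967451017029605))
depth 0.2277078
tcp [ 0.4373 -0.0267  0.1323] {'units': array([ 0.0516, -0.7395, -0.0002]), 'z': np.float64(0.13229826641629086), 'turn': np.float64(0.003452148079215676), 'cur': np.float64(112.5479460122546)}
brass (array([ 0.436 , -0.0275]), np.float64(0.027000279028320993)) ((436.0311584472656, -27.748760223388672), 28.025474548339844)
```

```bash
python3 -m handwheel '[[[0.05,0,0.8,0],[0,0,0.8,0],[0,0,0.8,0],[0,0,0.6,0],[0,0,0.3,0],[0,0,0.25,0],[0,0,0,0],[0,0,0,0]]]' 70 && python3 -m handwheel '[[[0,0,0,0],[0,0,0,0],[0,0,0,0],[0,0,0,0]]]' 48 40 && python3 -m handwheel '[[[0,0,-0.2,0],[0,0,-0.4,0],[0,0,-0.6,0],[0,0,-0.6,0],[0,0,-0.8,0],[0,0,-0.8,0],[0,0,-0.2,0],[0,0,0,0],[0,0,0,0]]]'
python3 - <<'E'
from h import *
p,d,cam=look("side"); u,v=project([.437,-.027,.08],cam)[0].astype(int)
cv2.imwrite("pics/s2c.png",cv2.resize(p[v-70:v+60,u-80:u+80,::-1],None,fx=3,fy=3,interpolation=cv2.INTER_CUBIC))
print(togo([.614,.171]))
E
```

```text
t: 14.62
tcp_pos: [0.4361, -0.0276, 0.0442]
tool_rot: [-0.195, 0.981, -0.0, 0.0]
force: [-0.1, -0.5, 0.1]
finger_gap: 0.819
gripper_force: 0.0
t: 15.12
tcp_pos: [0.4361, -0.0277, 0.0444]
tool_rot: [-0.195, 0.981, -0.0, 0.0]
force: [-0.3, 0.3, 7.3]
finger_gap: 0.601
gripper_force: 41.3
t: 16.25
tcp_pos: [0.4353, -0.0275, 0.1333]
tool_rot: [-0.195, 0.981, 0.0, -0.001]
force: [-0.3, -0.4, -1.0]
finger_gap: 0.603
gripper_force: 42.1
{'units': array([-9.6456,  4.5938, -0.0073]), 'z': np.float64(0.13318872416500946)}
```

View pics/s2c.png

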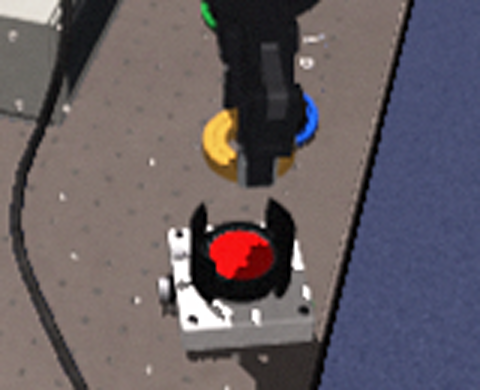

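The brass came up alone (crop 245,145), and the red filter remains on the seat (240,255). Laying the stop on the mat.

```bash
python3 -m handwheel '[[[-0.96,0.46,0,0],[-0.96,0.46,0,0],[-0.96,0.46,0,0],[-0.96,0.46,0,0],[-0.96,0.46,0,0],[-0.96,0.46,0,0],[-0.96,0.46,0,0],[-0.96,0.46,0,0],[-0.96,0.46,0,0],[-0.96,0.46,0,0],[0,0,0.8,0],[0,0,0.8,0],[0,0,0.8,0],[0,0,0.8,0],[0,0,0.6,0],[0,0,0.4,0],[0,0,0.2,0],[0,0,0.2,0],[0,0,0.2,0],[0,0,0.1,0]]]' && python3 -m handwheel '[[[0,0,0.1,0],[0,0,0,0],[0,0,0,0]]]'
```

```text
t: 18.8
tcp_pos: [0.6135, 0.1706, 0.0113]
tool_rot: [-0.195, 0.981, -0.0, 0.0]
force: [0.9, -0.3, -1.4]
finger_gap: 0.601
gripper_force: 42.1
t: 19.18
tcp_pos: [0.6135, 0.1706, 0.0089]
tool_rot: [-0.195, 0.981, -0.0, 0.0]
force: [-0.5, 0.0, -0.8]
finger_gap: 0.604
gripper_force: 42.1
```

```bash
python3 -m handwheel '[[[0,0,0.03,0],[0,0,0,0],[0,0,0,0],[0,0,0,0],[0,0,0,0],[0,0,-0.4,0],[0,0,-0.8,0],[0,0,-1,0],[0,0,-1,0],[0,0,-1,0],[0,0,-0.8,0],[0,0,0,0]]]' 72
python3 - <<'E'
from h import *
p,d,cam=look("wrist","w5")
h=hsv(p); m=(((h[...,0]>14)&(h[...,0]<28)&(h[...,1]>90)&(h[...,2]>60))*255).astype(np.uint8)
u,v=project([.614,.171,.02],cam)[0].astype(int)
P=toplane(biggest(m,(u-60,v-60,u+60,v+60)),cam,.020); print("brass",fitc(P),cv2.minEnclosingCircle(P[:,:2].astype(np.float32)*1000))
print(togo([.436,-.0275]))
E
```

```text
t: 20.68
tcp_pos: [0.6151, 0.1708, 0.1364]
tool_rot: [-0.195, 0.981, -0.0, 0.003]
force: [0.3, 1.2, 0.1]
finger_gap: 0.841
gripper_force: 0.0
brass (array([0.6129, 0.1708]), np.float64(0.026237357170677076)) ((612.7559204101562, 170.76873779296875), 26.87592887878418)
{'units': array([ 9.6169, -4.5917, -0.0245]), 'z': np.float64(0.13485336064044354)}
```

View pics/w5.png

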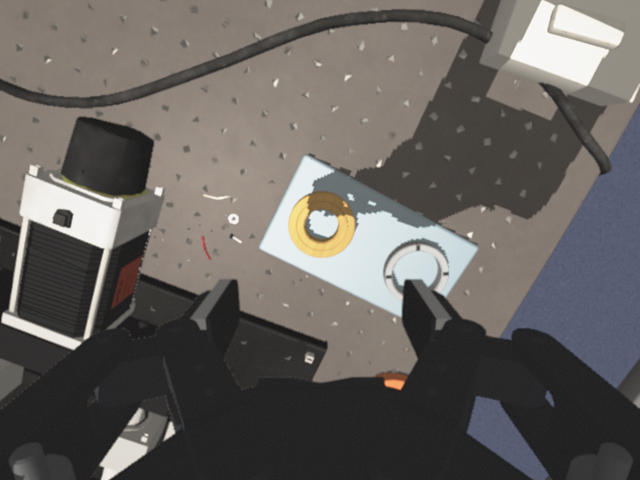

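Both pieces lie flat, side by side on the mat: brass at (322,224), ring at (416,268). Next, the red filter.

```bash
python3 -m handwheel '[[[0.96,-0.46,0,0],[0.96,-0.46,0,0],[0.96,-0.46,0,0],[0.96,-0.46,0,0],[0.96,-0.46,0,0],[0.96,-0.46,0,0],[0.96,-0.46,0,0],[0.96,-0.46,0,0],[0.96,-0.46,0,0],[0.96,-0.46,0,0],[0,0,0,0],[0,0,0,0],[0,0,0,0]]]' 70
python3 - <<'E'
from h import *
print(togo([.436,-.0275],np.radians(112.5)))
E
```

```text
t: 22.35
tcp_pos: [0.4364, -0.0272, 0.133]
tool_rot: [-0.196, 0.981, -0.0, 0.0]
force: [-0.1, -0.2, 0.4]
finger_gap: 0.821
gripper_force: 0.0
{'units': array([ 0.0211, -0.0052, -0.    ]), 'z': np.float64(0.1329804611307043), 'turn': np.float64(0.013563072434709042), 'cur': np.float64(112.58137843460825)}
```

```bash
python3 -m handwheel '[[[0.02,0,0.8,0],[0,0,0.8,0],[0,0,0.8,0],[0,0,0.8,0],[0,0,0.4,0],[0,0,0.2,0],[0,0,0.2,0],[0,0,0,0],[0,0,0,0]]]' 70 && python3 -m handwheel '[[[0,0,0,0],[0,0,0,0],[0,0,0,0],[0,0,0,0],[0,0,0,0]]]' 48 40 && python3 -m handwheel '[[[0,0,-0.2,0],[0,0,-0.4,0],[0,0,-0.6,0],[0,0,-0.6,0],[0,0,-0.8,0],[0,0,-0.8,0],[0,0,0,0],[0,0,0,0]]]'
python3 - <<'E'
from h import *
print(togo([.4349,-.397]))
E
```

```text
t: 23.48
tcp_pos: [0.4355, -0.0279, 0.0334]
tool_rot: [-0.195, 0.981, -0.0, 0.0]
force: [0.8, 0.5, -0.5]
finger_gap: 0.818
gripper_force: 0.0
t: 24.1
tcp_pos: [0.4355, -0.0279, 0.0336]
tool_rot: [-0.195, 0.981, -0.0, 0.0]
force: [-0.4, -0.1, 5.4]
finger_gap: 0.608
gripper_force: 41.0
t: 25.1
tcp_pos: [0.435, -0.0277, 0.1179]
tool_rot: [-0.195, 0.981, 0.0, -0.0]
force: [-0.7, 0.5, -0.8]
finger_gap: 0.607
gripper_force: 41.8
{'units': array([  5.6635, -13.6428,  -0.0014]), 'z': np.float64(0.11791502815287627)}
```

```bash
python3 -m handwheel '[[[0.23,-0.975,0,0],[0.23,-0.975,0,0],[0.23,-0.975,0,0],[0.23,-0.975,0,0],[0.23,-0.975,0,0],[0.23,-0.975,0,0],[0.23,-0.975,0,0],[0.23,-0.975,0,0],[0.23,-0.975,0,0],[0.23,-0.975,0,0],[0.23,-0.975,0,0],[0.23,-0.975,0,0],[0.23,-0.975,0,0],[0.23,-0.975,0,0],[0,0,0,0],[0,0,0,0]]]'
python3 - <<'E'
from h import *
p,d,cam=look("wrist","w6")
h=hsv(p); m=((((h[...,0]<10)|(h[...,0]>170))&(h[...,1]>120)&(h[...,2]>60))*255).astype(np.uint8)
u,v=project([.435,-.397,.0065],cam)[0].astype(int); print(u,v)
m=cv2.morphologyEx(m,cv2.MORPH_OPEN,np.ones((9,9)))
P=toplane(biggest(m,(max(u-80,0),max(v-80,0),u+80,v+80)),cam,.0065)
c,r=fitc(P); k=abs(np.linalg.norm(P[:,:2]-c,axis=1)-r)<.002; print(c,r,k.mean()); c,r=fitc(P[k]); print("red case",c,r)
# objective
print(sense()["tcp_pos"],togo(c))
E
```

```text
t: 27.1
tcp_pos: [0.4911, -0.3731, 0.1177]
tool_rot: [-0.195, 0.981, 0.001, -0.0]
force: [-0.4, 0.0, -1.9]
finger_gap: 0.605
gripper_force: 41.8
318 150
[ 0.436  -0.3977] 0.03519351067012466 0.9110320284697508
red case [ 0.4363 -0.3986] 0.03474464261145912
[ 0.4911 -0.3727  0.1177] {'units': array([ 2.4224, -0.116 ,  0.0009]), 'z': np.float64(0.11772916836823422)}
```

View pics/w6.png

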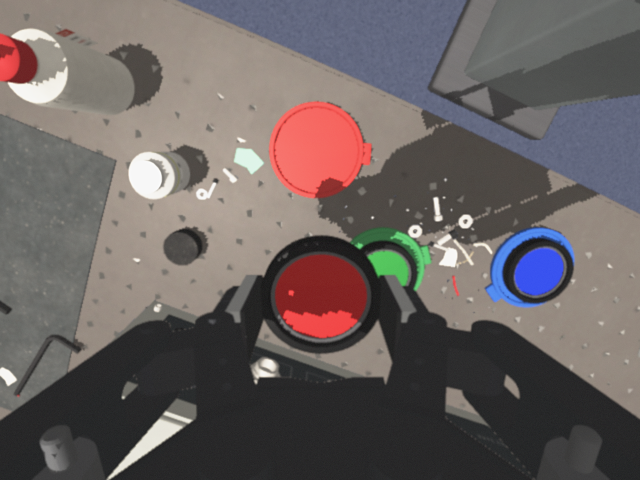

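The view shows the red filter held level (321,294), the red case at (318,150), the objective at (150,175), green at (390,265) and blue at (538,268).

```bash
python3 - <<'E'
from h import *
p,d,cam=look("wrist")
P=toplane([[321,294],[264,294],[379,294],[321,237]],cam,.1282); print(P, sense()["tcp_pos"])
M=R.from_quat(sense()["tool_rot"]).as_matrix(); print(((P-sense()["tcp_pos"])@M)*1000, togo([.4363,-.3986]))
E
python3 -m handwheel '[[[0.8,-0.04,0,0],[0.8,-0.04,0,0],[0.8,-0.04,0,0],[0,0,0.8,0],[0,0,0.8,0],[0,0,0.8,0],[0,0,0.6,0],[0,0,0.4,0],[0,0,0.3,0],[0,0,0.2,0],[0,0,0,0],[0,0,0,0]]]'
```

```text
[[ 0.4887 -0.3731  0.1282]
 [ 0.4982 -0.3958  0.1282]
 [ 0.4791 -0.3499  0.1282]
 [ 0.4652 -0.3829  0.1282]] [ 0.4913 -0.3726  0.1178]
[[  2.5658   0.5003 -10.3665]
 [  2.5263 -24.1052 -10.41  ]
 [  2.5338  25.56   -10.3222]
 [ 28.0698   0.4586 -10.3554]] {'units': array([ 2.4298, -0.1185,  0.0009]), 'z': np.float64(0.11783151635099565)}
t: 28.7
tcp_pos: [0.4415, -0.3967, 0.0208]
tool_rot: [-0.19, 0.982, -0.004, -0.006]
force: [-0.4, -0.2, -1.0]
finger_gap: 0.609
gripper_force: 41.8
```

```bash
python3 -m handwheel '[[[0,0,0,0],[0,0,0,0]]]'
python3 - <<'E'
from h import *
s=sense();print(s["q"],s["qd"],s["tool_rot"])
c=camera_params("wrist")
p,d,cam=look("wrist")
h=hsv(p); v,u=np.mgrid[200:400,230:420]; z=d[v,u].ravel().astype(float)
x=cv2.undistortPoints(np.c_[u.ravel(),v.ravel()].astype(float).reshape(-1,1,2),c["mtx"],c["D"])[:,0]
P=np.c_[x[:,0]*z,-x[:,1]*z,-z,np.ones(len(z))]@c["hand_eye"].T*1000
q=P[(abs(P[:,0])<35)&(abs(P[:,1])<21)&(P[:,2]>-25)&(P[:,2]<8)]
print(len(q)); print(np.histogram(q[:,2],np.arange(-25,9,2)))
t=q[(np.hypot(q[:,0],q[:,1])<30)&(q[:,2]<0)&(q[:,2]>-14)]; print(t[:,:3].min(0),t[:,:3].max(0)); A=np.c_[t[:,:2],np.ones(len(t))]; print("plane",np.linalg.lstsq(A,t[:,2],rcond=None)[0])
print(togo([.4363,-.3986],np.radians(112.5)))
E
```

```text
t: 28.95
tcp_pos: [0.4414, -0.3966, 0.0207]
tool_rot: [-0.19, 0.982, -0.003, -0.006]
force: [-0.4, -0.1, -1.2]
finger_gap: 0.607
gripper_force: 41.8
[-0.9133  0.7865  1.6494 -0.0207  0.7051 -2.8512] [-0.0012  0.0009  0.001   0.0019 -0.0002 -0.0003] [-0.1902  0.9817 -0.0033 -0.0058]
10019
(array([   0,    0,    0,    0,    0,    0,  114, 2076, 1605, 5834,  174,
        149,   67,    0,    0,    0]), array([-25, -23, -21, -19, -17, -15, -13, -11,  -9,  -7,  -5,  -3,  -1,
         1,   3,   5,   7]))
[-28.52   -20.9793 -12.0185] [26.3047 20.9932 -0.0894]
plane [ 0.007   0.001  -7.1422]
{'units': array([ 0.217 , -0.0009,  0.0028]), 'z': np.float64(0.020667576211752935), 'turn': np.float64(-0.09503436989250587), 'cur': np.float64(111.92979378064497)}
```

The last joint has run to its limit (−2.85), so I turn the tool back before setting down.

```bash
python3 -m handwheel '[[[0,0,-0.2,1],[0,0,0,1],[0,0,0,1],[0,0,0,1],[0,0,0,1],[0,0,0,1],[0,0,0,1],[0,0,0,0],[0,0,0,0]]]'
python3 - <<'E'
from h import *
s=sense();print(s["q"],s["tool_rot"],togo([.4363,-.3986]))
E
```

```text
t: 30.12
tcp_pos: [0.4413, -0.3965, 0.0255]
tool_rot: [0.174, 0.985, -0.005, -0.004]
force: [0.2, -0.0, -0.0]
finger_gap: 0.604
gripper_force: 41.8
[-0.9133  0.7785  1.6485 -0.0204  0.7143 -2.1198] [ 0.1736  0.9848 -0.0051 -0.0044] {'units': array([ 0.1599, -0.1491,  0.0028]), 'z': np.float64(0.025513780231264667)}
```

```bash
python3 -m handwheel '[[[0.16,-0.15,0,0],[0,0,0.3,0],[0,0,0.2,0],[0,0,0.15,0],[0,0,0.08,0],[0,0,0,0],[0,0,0,0]]]'
python3 - <<'E'
from h import *
s=sense();print(togo([.4363,-.3986]))
E
```

```text
t: 31.0
tcp_pos: [0.4362, -0.3988, 0.0074]
tool_rot: [0.174, 0.985, -0.005, -0.004]
force: [-0.1, 0.1, -1.1]
finger_gap: 0.607
gripper_force: 41.8
{'units': array([-0.0017,  0.0086, -0.0001]), 'z': np.float64(0.00738113427743272)}
```

```bash
python3 -m handwheel '[[[0,0,0.04,0],[0,0,0.03,0],[0,0,0,0],[0,0,0,0]]]'
```

```text
t: 31.5
tcp_pos: [0.4361, -0.3989, 0.0059]
tool_rot: [0.174, 0.985, -0.005, -0.004]
force: [-0.2, 1.1, 4.1]
finger_gap: 0.605
gripper_force: 42.2
```

```bash
python3 -m handwheel '[[[0,0,0,0],[0,0,0,0],[0,0,0,0],[0,0,0,0],[0,0,-0.3,0],[0,0,-0.6,0],[0,0,-0.8,0],[0,0,-0.9,0],[0,0,-1,0],[0,0,-1,0],[0,0,0,0],[0,0,0,0]]]' 72
python3 - <<'E'
from h import *
p,d,cam=look("wrist","w7")
h=hsv(p); red=((((h[...,0]<10)|(h[...,0]>170))&(h[...,1]>120)&(h[...,2]>60))*255).astype(np.uint8)
u,v=project([.4363,-.3986,.016],cam)[0].astype(int)
cs=cv2.findContours(red[v-70:v+70,u-70:u+70],cv2.RETR_CCOMP,cv2.CHAIN_APPROX_NONE)[0]
for k in cs:
    if cv2.contourArea(k)>500:
        P=toplane(k[:,0]+[u-70,v-70],cam,.010); print(cv2.contourArea(k),fitc(P))
print(togo([.454,-.198]))
M=R.from_quat(sense()["tool_rot"]).as_matrix(); print(M)
E
```

```text
t: 33.0
tcp_pos: [0.437, -0.3975, 0.1206]
tool_rot: [0.174, 0.985, -0.005, -0.004]
force: [-0.5, -0.4, -0.1]
finger_gap: 0.845
gripper_force: 0.0
2024.0 (array([ 0.4377, -0.3981]), np.float64(0.02024289835954053))
5970.0 (array([ 0.435, -0.397]), np.float64(0.03468214045844559))
3817.5 (array([ 0.438 , -0.3984]), np.float64(0.027827512471746623))
{'units': array([ 2.0901,  7.7206, -0.066 ]), 'z': np.float64(0.11999868835291139)}
[[-0.9392  0.3431 -0.0113]
 [ 0.3432  0.9392 -0.0073]
 [ 0.0081 -0.0107 -0.9999]]
```

View pics/w7.png

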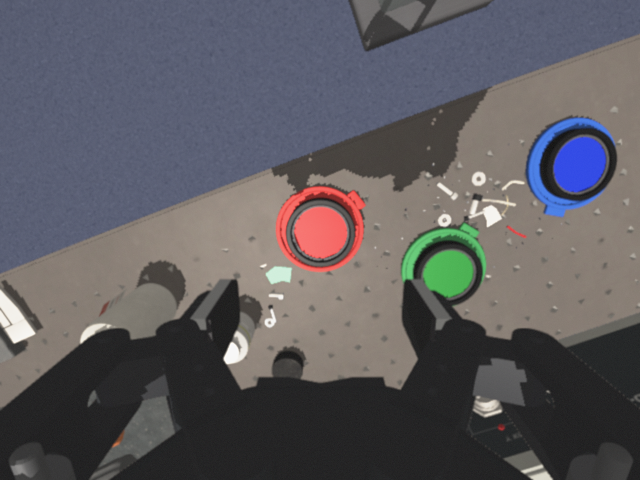

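Red filter sits flat in its red case at (320,230), with green undisturbed at (447,268). Going to the blue case.

```bash
python3 -m handwheel '[[[0.26,0.96,0,0],[0.26,0.96,0,0],[0.26,0.96,0,0],[0.26,0.96,0,0],[0.26,0.96,0,0],[0.26,0.96,0,0],[0.26,0.96,0,0],[0.26,0.96,0,0],[0,0,0,-1],[0,0,0,-1],[0,0,0,-1],[0,0,0,-1],[0,0,0,-1],[0,0,0,-1],[0,0,0,-1],[0,0,0,-0.1],[0,0,0,0],[0,0,0,0]]]' 70
cat > disc.py <<'E'
from h import *
def disc(col,guess,z,zc,tgt=None):
    """col: glass/brass mask; circle fit of outer boundary at plane z"""
    p,d,cam=look("wrist"); h=hsv(p)
    m=(((h[...,0]>=col[0])&(h[...,0]<=col[1])&(h[...,1]>90)&(h[...,2]>60))*255).astype(np.uint8)
    u,v=project([*guess,z],cam)[0].astype(int)
    cs=cv2.findContours(m[max(v-70,0):v+70,max(u-70,0):u+70],cv2.RETR_CCOMP,cv2.CHAIN_APPROX_NONE)[0]
    for k in cs:
        if cv2.contourArea(k)>500:
            Q=k[:,0]+[max(u-70,0),max(v-70,0)]
            P=toplane(Q,cam,z); c,r=fitc(P); print(cv2.contourArea(k),"z",z,c,r,"z",zc,*fitc(toplane(Q,cam,zc)))
E
python3 - <<'E'
from disc import *
disc((100,130),(.454,-.198),.016,.0065)
s=sense(); print(s["q"][5],togo([.454,-.198],np.radians(112.5)))
E
```

```text
t: 35.3
tcp_pos: [0.4544, -0.1994, 0.1187]
tool_rot: [-0.195, 0.981, -0.003, -0.006]
force: [0.5, -0.4, -0.2]
finger_gap: 0.819
gripper_force: 0.0
2090.0 z 0.016 [ 0.4531 -0.1966] 0.019959808715898846 z 0.0065 [ 0.4553 -0.1956] 0.020730749880431422
5972.5 z 0.016 [ 0.4524 -0.1985] 0.03370765721544291 z 0.0065 [ 0.4546 -0.1976] 0.035009604587648985
3805.0 z 0.016 [ 0.4532 -0.1966] 0.026943338978699577 z 0.0065 [ 0.4554 -0.1956] 0.02798401674392112
-2.5810755060784927 {'units': array([-0.0108,  0.061 , -0.0004]), 'z': np.float64(0.1186766003821578), 'turn': np.float64(-0.0009831861952011248), 'cur': np.float64(112.49410088282879)}
```

```bash
python3 -m handwheel '[[[-0.05,0.13,0.8,0],[0,0,0.8,0],[0,0,0.8,0],[0,0,0.8,0],[0,0,0.6,0],[0,0,0.4,0],[0,0,0.2,0],[0,0,0.1,0],[0,0,0,0],[0,0,0,0]]]' 70
python3 - <<'E'
from h import *
s=sense(); print(s["force"],togo([.4532,-.1966]))
E
```

```text
t: 36.6
tcp_pos: [0.4533, -0.1972, 0.0065]
tool_rot: [-0.195, 0.981, -0.003, -0.006]
force: [0.7, -0.6, 0.2]
finger_gap: 0.821
gripper_force: 0.0
[ 0.6507 -0.5926  0.1694] {'units': array([-0.0067,  0.0251, -0.0002]), 'z': np.float64(0.006547008985947903)}
```

```bash
python3 -m handwheel '[[[0,0.02,0.04,0],[0,0,0,0]]]' && python3 -m handwheel '[[[0,0,0,0],[0,0,0,0],[0,0,0,0],[0,0,0,0],[0,0,0,0]]]' 48 40 && python3 -m handwheel '[[[0,0,-0.2,0],[0,0,-0.4,0],[0,0,-0.6,0],[0,0,-0.8,0],[0,0,-0.8,0],[0,0,-0.8,0],[0,0,-0.8,0],[0,0,-0.2,0],[0,0,0,0],[0,0,0,0]]]'
python3 - <<'E'
from h import *
s=sense(); print(togo([.436,-.0275],np.radians(112.5)))
E
```

```text
t: 36.85
tcp_pos: [0.4528, -0.1966, 0.0053]
tool_rot: [-0.195, 0.981, -0.003, -0.006]
force: [-0.6, 0.7, 0.2]
finger_gap: 0.821
gripper_force: 0.0
t: 37.48
tcp_pos: [0.4529, -0.1966, 0.0054]
tool_rot: [-0.195, 0.981, -0.003, -0.006]
force: [0.5, 0.5, 5.1]
finger_gap: 0.612
gripper_force: 41.5
t: 38.72
tcp_pos: [0.4536, -0.1954, 0.1196]
tool_rot: [-0.195, 0.981, -0.003, -0.006]
force: [0.8, -0.3, -1.3]
finger_gap: 0.609
gripper_force: 41.9
{'units': array([-1.9223,  6.4716, -0.043 ]), 'z': np.float64(0.11962891607623913), 'turn': np.float64(0.00439419309787993), 'cur': np.float64(112.52636515858728)}
```

```bash
python3 -m handwheel '[[[-0.56,0.925,0,0],[-0.56,0.925,0,0],[-0.56,0.925,0,0],[-0.56,0.925,0,0],[-0.56,0.925,0,0],[-0.56,0.925,0,0],[-0.56,0.925,0,0],[0,0,0,0],[0,0,0,0]]]'
python3 - <<'E'
from h import *
s=sense(); print(s["tcp_pos"],togo([.436,-.0275])); p,d,cam=look("wrist","w8")
cv2.imwrite("pics/w8c.png",cv2.resize(p[60:360,220:420,::-1],None,fx=2,fy=2,interpolation=cv2.INTER_CUBIC))
from port import port
c,a,P=port(p,cam,(.437,-.027))
E
```

```text
t: 39.85
tcp_pos: [0.4823, -0.0089, 0.1178]
tool_rot: [-0.195, 0.981, -0.003, -0.006]
force: [0.1, -0.3, 0.4]
finger_gap: 0.607
gripper_force: 41.9
[ 0.4823 -0.0089  0.1178] {'units': array([1.996 , 0.0221, 0.0274]), 'z': np.float64(0.1177865182581988)}
housing [ 0.4364 -0.028 ] (82.26216888427734, 82.95701599121094) yaw x 22.620128631591797
```

View pics/w8c.png

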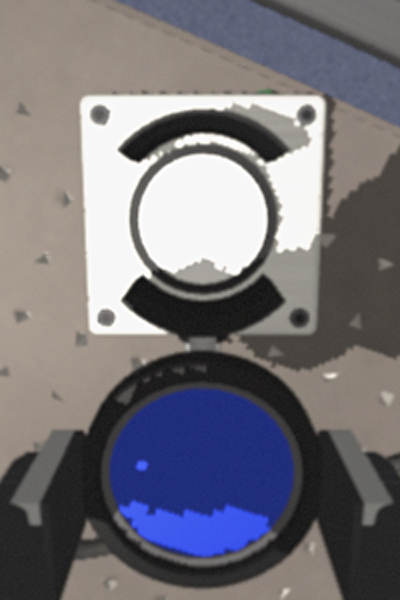

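The crop shows the empty port centred near (203,216) with corner holes at (99,114), (307,114), (106,318) and (299,318). The blue filter is held level, centred near (203,470).

Run:
```python
from h import *
p,d,cam=look("wrist"); s=sense(); M=R.from_quat(s["tool_rot"]).as_matrix(); t=s["tcp_pos"]
h=np.array([[99,114],[307,114],[106,318],[299,318]])/2+[220,60]
P=toplane(h,cam,.024); print("holes",P.mean(0))
# dark/white seat edge: seat opening 51 seen at z .032? circle px centre
H=hsv(p); m=(((H[...,0]>100)&(H[...,0]<130)&(H[...,1]>120)&(H[...,2]>60))*255).astype(np.uint8)
Q=biggest(m,(240,240,400,370)); 
c=camera_params("wrist"); x=cv2.undistortPoints(Q.reshape(-1,1,2),c["mtx"],c["D"])[:,0]; r=np.c_[x[:,0],-x[:,1],-np.ones(len(x))]@c["hand_eye"][:3,:3].T
for z in(-.0105,-.0095): 
    o=c["hand_eye"][:3,3]; W=o+r*((z-o[2])/r[:,2])[:,None]; print("glass in tool",fitc(W))
print(t, M[:,2])
```

```text
holes [ 0.4368 -0.0275  0.024 ]
glass in tool (array([0.0008, 0.0003]), np.float64(0.019717034788924538))
glass in tool (array([0.0003, 0.0003]), np.float64(0.01986649882242687))
[ 0.4824 -0.0093  0.118 ] [-0.011  -0.0085 -0.9999]
```

```bash
python3 -m handwheel '[[[0.96,0.015,0,0],[0.96,0.015,0,0],[0,0,0.6,0],[0,0,0.6,0],[0,0,0.5,0],[0,0,0,0],[0,0,0,0]]]'
python3 - <<'E'
from h import *
s=sense(); t=s["tcp_pos"]; print(t,togo(np.array([.437,-.0275])+np.array([.011,.0085])*(t[2]-.0335)))
E
```

```text
t: 40.83
tcp_pos: [0.4377, -0.0269, 0.0765]
tool_rot: [-0.195, 0.981, -0.003, -0.006]
force: [0.7, 0.1, -0.3]
finger_gap: 0.606
gripper_force: 41.9
[ 0.4377 -0.0269  0.0765] {'units': array([ 0.0118, -0.007 ,  0.0002]), 'z': np.float64(0.07650174548376829)}
```

```bash
python3 -m handwheel '[[[0.01,0,0.3,0],[0,0,0.25,0],[0,0,0.2,0],[0,0,0.2,0],[0,0,0,0]]]'; python3 -m handwheel '[[[0,0,0.2,0],[0,0,0.2,0],[0,0,0.15,0],[0,0,0.1,0],[0,0,0,0],[0,0,0,0]]]'
```

```text
t: 41.45
tcp_pos: [0.4366, -0.0269, 0.0522]
tool_rot: [-0.195, 0.981, -0.003, -0.007]
force: [-1.1, -0.2, -0.2]
finger_gap: 0.602
gripper_force: 41.9
t: 42.2
tcp_pos: [0.4368, -0.0271, 0.0364]
tool_rot: [-0.195, 0.981, -0.003, -0.006]
force: [-1.6, -1.2, -0.5]
finger_gap: 0.61
gripper_force: 41.9
```

```bash
python3 -m handwheel '[[[0,0,0.06,0],[0,0,0.04,0],[0,0,0,0]]]'; python3 -m handwheel '[[[0,0,0.02,0],[0,0,0,0],[0,0,0,0]]]'
```

```text
t: 42.58
tcp_pos: [0.4368, -0.0271, 0.0339]
tool_rot: [-0.195, 0.981, -0.003, -0.006]
force: [-1.2, -0.3, -0.8]
finger_gap: 0.611
gripper_force: 41.9
t: 42.95
tcp_pos: [0.4368, -0.0271, 0.0334]
tool_rot: [-0.195, 0.981, -0.003, -0.006]
force: [-1.7, -1.2, 0.4]
finger_gap: 0.61
gripper_force: 42.0
```

```bash
python3 -m handwheel '[[[0,0,0.02,0],[0,0,0,0],[0,0,0,0],[0,0,0,0],[0,0,0,0],[0,0,-0.2,0],[0,0,-0.6,0],[0,0,-0.8,0],[0,0,-0.8,0],[0,0,-0.8,0],[0,0,-0.8,0],[0,0,0,0],[0,0,0,0]]]' 70
python3 - <<'E'
from disc import *
disc((100,130),(.4368,-.0273),.044,.042)
p,d,cam=look("side"); u,v=project([.437,-.027,.04],cam)[0].astype(int)
cv2.imwrite("pics/s3c.png",cv2.resize(p[v-50:v+50,u-60:u+60,::-1],None,fx=4,fy=4,interpolation=cv2.INTER_CUBIC))
print(togo([.6129,.1708],np.radians(112.5)))
E
```

```text
t: 44.58
tcp_pos: [0.4374, -0.0262, 0.1326]
tool_rot: [-0.195, 0.981, -0.003, -0.006]
force: [-0.4, -0.6, -0.6]
finger_gap: 0.82
gripper_force: 0.0
2341.0 z 0.044 [ 0.4367 -0.0267] 0.01999598882745212 z 0.042 [ 0.4372 -0.0265] 0.02016846659497053
{'units': array([-9.5081,  4.5836, -0.1472]), 'z': np.float64(0.13219122714588577), 'turn': np.float64(0.004314688206489514), 'cur': np.float64(112.52588812923894)}
```

View pics/s3c.png

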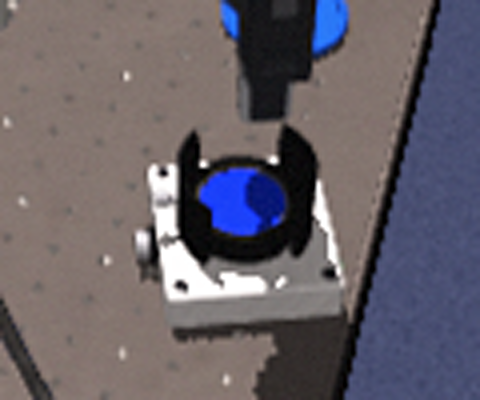

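Blue filter sits level on the seat (crop 240,200), centre (0.4367, −0.0267). Fetching the brass stop.

```bash
python3 -m handwheel '[[[-0.955,0.46,-0.02,0],[-0.955,0.46,-0.02,0],[-0.955,0.46,-0.02,0],[-0.955,0.46,-0.02,0],[-0.955,0.46,-0.02,0],[-0.955,0.46,-0.02,0],[-0.955,0.46,-0.02,0],[-0.955,0.46,-0.02,0],[-0.955,0.46,-0.02,0],[-0.955,0.46,-0.02,0],[0,0,0,0],[0,0,0,0]]]' 72
python3 - <<'E'
from disc import *
disc((14,28),(.6129,.1708),.020,.019)
s=sense(); t=s["tcp_pos"]; print(t,s["force"]); print(togo(np.array([.6129,.1708])+np.array([.011,.0085])*(t[2]-.009)))
E
```

```text
t: 46.18
tcp_pos: [0.613, 0.1709, 0.1332]
tool_rot: [-0.195, 0.981, -0.003, -0.008]
force: [0.1, 0.3, 1.0]
finger_gap: 0.843
gripper_force: 0.0
3348.5 z 0.02 [0.6131 0.1709] 0.026255294974031 z 0.019 [0.6134 0.171 ] 0.026357594191970233
867.5 z 0.02 [0.6123 0.1706] 0.013352822945650685 z 0.019 [0.6125 0.1707] 0.013404849911848715
[0.613  0.1707 0.1335] [-0.6731  0.0439  0.1233]
{'units': array([-0.0645,  0.0225, -0.0011]), 'z': np.float64(0.13347272967224877)}
```

```bash
python3 -m handwheel '[[[-0.06,0.02,0.8,0],[0,0,0.8,0],[0,0,0.8,0],[0,0,0.8,0],[0,0,0.8,0],[0,0,0.5,0],[0,0,0.3,0],[0,0,0.15,0],[0,0,0,0],[0,0,0,0]]]' 72
python3 - <<'E'
from h import *
print(togo([.6130,.1708]))
E
```

```text
t: 47.48
tcp_pos: [0.6147, 0.1715, 0.0113]
tool_rot: [-0.195, 0.981, -0.003, -0.005]
force: [-1.0, -0.2, 0.4]
finger_gap: 0.842
gripper_force: 0.0
{'units': array([ 0.075 , -0.0004,  0.0009]), 'z': np.float64(0.011271227097871834)}
```

```bash
python3 -m handwheel '[[[0.07,0,0.08,0],[0,0,0,0],[0,0,0,0]]]' && python3 -m handwheel '[[[0,0,0,0],[0,0,0,0],[0,0,0,0],[0,0,0,0],[0,0,0,0]]]' 48 40 && python3 -m handwheel '[[[0,0,-0.2,0],[0,0,-0.4,0],[0,0,-0.8,0],[0,0,-0.8,0],[0,0,-0.8,0],[0,0,-0.8,0],[0,0,-0.8,0],[0,0,-0.4,0],[0,0,0,0],[0,0,0,0]]]'
python3 - <<'E'
from h import *
print(togo([.437+.046,-.0275+.019]),"port",togo([.437,-.0272]))
E
```

```text
t: 47.85
tcp_pos: [0.6126, 0.1708, 0.0087]
tool_rot: [-0.195, 0.981, -0.003, -0.006]
force: [0.8, 0.2, -1.1]
finger_gap: 0.844
gripper_force: 0.0
t: 48.48
tcp_pos: [0.6129, 0.1708, 0.009]
tool_rot: [-0.195, 0.981, -0.003, -0.006]
force: [0.7, 0.8, 3.7]
finger_gap: 0.602
gripper_force: 42.1
t: 49.72
tcp_pos: [0.6133, 0.1717, 0.1331]
tool_rot: [-0.195, 0.981, -0.003, -0.007]
force: [-0.5, 0.4, -1.1]
finger_gap: 0.606
gripper_force: 41.9
{'units': array([ 7.5751, -4.6623,  0.1234]), 'z': np.float64(0.13308609081995498)} port {'units': array([ 9.561 , -4.6483,  0.1515]), 'z': np.float64(0.13308609081995498)}
```

```bash
python3 -m handwheel '[[[0.947,-0.583,0.01,0],[0.947,-0.583,0.01,0],[0.947,-0.583,0.01,0],[0.947,-0.583,0.01,0],[0.947,-0.583,0.01,0],[0.947,-0.583,0.01,0],[0.947,-0.583,0.01,0],[0.947,-0.583,0.01,0],[0,0,0,0],[0,0,0,0]]]'
cat > held.py <<'E'
from disc import *
from port import port
def held(lo,hi,z,roi=(230,220,410,400)):
    p,d,cam=look("wrist"); c=camera_params("wrist"); H=hsv(p)
    m=(((H[...,0]>=lo)&(H[...,0]<=hi)&(H[...,1]>90)&(H[...,2]>50))*255).astype(np.uint8)
    Q=biggest(m,roi); x=cv2.undistortPoints(Q.reshape(-1,1,2),c["mtx"],c["D"])[:,0]
    r=np.c_[x[:,0],-x[:,1],-np.ones(len(x))]@c["hand_eye"][:3,:3].T; o=c["hand_eye"][:3,3]
    W=o+r*((z-o[2])/r[:,2])[:,None]; cc,rr=fitc(W); k=abs(np.linalg.norm(W[:,:2]-cc,axis=1)-rr)<.0015; print("held in tool",fitc(W[k]),k.mean())
    port(p,cam,(.437,-.027))
E
python3 - <<'E'
from held import *
held(14,28,-.011)
disc((100,130),(.4368,-.0273),.044,.042)
print(sense()["tcp_pos"])
E
```

```text
t: 50.98
tcp_pos: [0.484, -0.0083, 0.1342]
tool_rot: [-0.195, 0.981, -0.003, -0.006]
force: [1.1, -0.3, -1.3]
finger_gap: 0.598
gripper_force: 41.9
held in tool (array([0.0001, 0.0003]), np.float64(0.027150301947096278)) 0.9941520467836257
housing [ 0.4367 -0.0278] (81.70238494873047, 82.99109649658203) yaw x 22.571964263916016
2690.0 z 0.044 [ 0.4373 -0.0266] 0.020028537871752 z 0.042 [ 0.4374 -0.0265] 0.020200081556943635
[ 0.4842 -0.0079  0.1343]
```

Run:
```python
from h import *
s=sense(); t=s["tcp_pos"]; print(togo(np.array([.437,-.0273])+np.array([.011,.0085])*(t[2]-.045)))
```

```text
{'units': array([1.9938, 0.0234, 0.0248]), 'z': np.float64(0.13434392246887414)}
```

```bash
python3 -m handwheel '[[[1,0.01,0,0],[1,0.01,0,0],[0,0,0.8,0],[0,0,0.8,0],[0,0,0.5,0],[0,0,0,0],[0,0,0,0]]]'
python3 - <<'E'
from h import *
s=sense(); t=s["tcp_pos"]; print(t,togo(np.array([.437,-.0273])+np.array([.011,.0085])*(t[2]-.045)))
E
```

```text
t: 51.95
tcp_pos: [0.4372, -0.0275, 0.0829]
tool_rot: [-0.196, 0.981, -0.003, -0.006]
force: [0.2, -1.0, -1.1]
finger_gap: 0.602
gripper_force: 42.0
[ 0.4372 -0.0275  0.0829] {'units': array([-0.0156,  0.0164, -0.0003]), 'z': np.float64(0.0829205947816631)}
```

```bash
python3 -m handwheel '[[[-0.015,0.015,0.4,0],[0,0,0.3,0],[0,0,0.2,0],[0,0,0.2,0],[0,0,0.2,0],[0,0,0.1,0],[0,0,0,0],[0,0,0,0]]]'; python3 -m handwheel '[[[0,0,0.04,0],[0,0,0.03,0],[0,0,0,0],[0,0,0,0]]]'
```

```text
t: 52.95
tcp_pos: [0.4366, -0.0274, 0.0478]
tool_rot: [-0.195, 0.981, -0.003, -0.006]
force: [0.5, -0.3, -0.9]
finger_gap: 0.603
gripper_force: 42.0
t: 53.45
tcp_pos: [0.4365, -0.0274, 0.0459]
tool_rot: [-0.195, 0.981, -0.003, -0.006]
force: [-1.1, 0.6, 0.5]
finger_gap: 0.601
gripper_force: 42.0
```

```bash
python3 -m handwheel '[[[0,0,0.03,0],[0,0,0,0],[0,0,0,0]]]' && python3 -m handwheel '[[[0,0,0,0],[0,0,0,0],[0,0,0,0],[0,0,0,0],[0,0,-0.2,0],[0,0,-0.6,0],[0,0,-0.8,0],[0,0,-0.8,0],[0,0,-0.8,0],[0,0,-0.4,0],[0,0,0,0],[0,0,0,0]]]' 70
python3 - <<'E'
from disc import *
disc((14,28),(.437,-.0273),.056,.054)
print(togo([.622,.261]))
E
```

```text
t: 53.82
tcp_pos: [0.4365, -0.0274, 0.0451]
tool_rot: [-0.195, 0.981, -0.003, -0.006]
force: [-0.3, 1.2, -1.1]
finger_gap: 0.603
gripper_force: 42.0
t: 55.32
tcp_pos: [0.437, -0.0266, 0.1347]
tool_rot: [-0.195, 0.981, -0.003, -0.006]
force: [-0.0, 0.7, -0.4]
finger_gap: 0.82
gripper_force: 0.0
4604.5 z 0.056 [ 0.437  -0.0267] 0.027011495851415275 z 0.054 [ 0.4376 -0.0264] 0.02725485786760118
1094.0 z 0.056 [ 0.4357 -0.0273] 0.01314092901637642 z 0.054 [ 0.4362 -0.0271] 0.013259323162240598
{'units': array([-11.2405,   7.7892,  -0.1788]), 'z': np.float64(0.1345684591447722)}
```

Brass fits the 27.0 mm circle at z = 56 mm, so it is home. Now the steel ring.

```bash
python3 -m handwheel '[[[-0.94,0.65,-0.015,0],[-0.94,0.65,-0.015,0],[-0.94,0.65,-0.015,0],[-0.94,0.65,-0.015,0],[-0.94,0.65,-0.015,0],[-0.94,0.65,-0.015,0],[-0.94,0.65,-0.015,0],[-0.94,0.65,-0.015,0],[-0.94,0.65,-0.015,0],[-0.94,0.65,-0.015,0],[-0.94,0.65,-0.015,0],[-0.94,0.65,-0.015,0],[0,0,0,0],[0,0,0,0]]]' 72
python3 - <<'E'
from h import *
p,d,cam=look("wrist","w9"); s=sense(); t=s["tcp_pos"]
u,v=project([.623,.261,.02],cam)[0].astype(int); print(u,v)
# ring = not mat-blue inside a disc: hole contour/outer via saturation
H=hsv(p); m=((H[...,1]<22)*255).astype(np.uint8)
cs=cv2.findContours(m[v-50:v+50,u-50:u+50],cv2.RETR_CCOMP,cv2.CHAIN_APPROX_NONE)[0]
for k in cs:
    if cv2.contourArea(k)>700:
        P=toplane(k[:,0]+[u-50,v-50],cam,.020); c,r=fitc(P); e=abs(np.linalg.norm(P[:,:2]-c,axis=1)-r)<.002; print(cv2.contourArea(k),fitc(P[e]),e.mean())
print(t,togo(np.array([.623,.2611])+np.array([.011,.0085])*(t[2]-.009)))
cv2.imwrite("pics/w9c.png",cv2.resize(p[v-60:v+60,u-60:u+60,::-1],None,fx=4,fy=4))
E
```

```text
t: 57.12
tcp_pos: [0.6221, 0.2609, 0.134]
tool_rot: [-0.195, 0.981, -0.003, -0.007]
force: [-0.7, -0.0, 0.9]
finger_gap: 0.842
gripper_force: 0.0
320 232
6547.5 (array([0.6263, 0.252 ]), np.float64(0.03801053253879453)) 0.37163814180929094
[0.6221 0.2606 0.1343] {'units': array([-0.1073,  0.0229, -0.0018]), 'z': np.float64(0.13429585553409396)}
```

View pics/w9c.png

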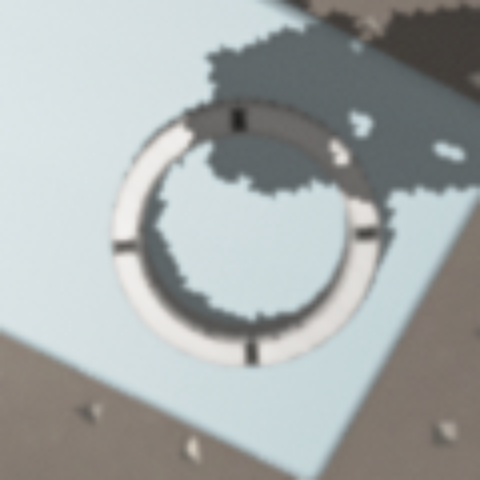

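The crop shows the ring flat on the mat with ticks at (238,119), (125,245), (252,352) and (366,233), centre near (0.622, 0.262).

```bash
python3 -m handwheel '[[[-0.08,0.06,0.8,0],[0,0,0.8,0],[0,0,0.8,0],[0,0,0.8,0],[0,0,0.8,0],[0,0,0.5,0],[0,0,0.3,0],[0,0,0.15,0],[0,0,0,0],[0,0,0,0]]]' 72
python3 - <<'E'
from h import *
print(togo([.6223,.2617]))
E
```

```text
t: 58.42
tcp_pos: [0.6238, 0.2628, 0.0123]
tool_rot: [-0.195, 0.981, -0.003, -0.005]
force: [-0.2, -0.2, -0.6]
finger_gap: 0.844
gripper_force: 0.0
{'units': array([ 0.0704, -0.0171,  0.0009]), 'z': np.float64(0.012250276829798522)}
```

```bash
python3 -m handwheel '[[[0.05,-0.02,0.11,0],[0,0,0,0],[0,0,0,0]]]' && python3 -m handwheel '[[[0,0,0,0],[0,0,0,0],[0,0,0,0],[0,0,0,0],[0,0,0,0]]]' 48 40 && python3 -m handwheel '[[[0,0,-0.2,0],[0,0,-0.4,0],[0,0,-0.8,0],[0,0,-0.8,0],[0,0,-0.8,0],[0,0,-0.8,0],[0,0,-0.8,0],[0,0,-0.4,0],[0,0,0,0],[0,0,0,0]]]'
python3 - <<'E'
from h import *
print(togo([.437+.046,-.0275+.019]),"port",togo([.437,-.0272]))
E
```

```text
t: 58.8
tcp_pos: [0.6222, 0.2616, 0.0088]
tool_rot: [-0.195, 0.981, -0.003, -0.006]
force: [0.5, 0.5, -0.4]
finger_gap: 0.837
gripper_force: 0.0
t: 59.42
tcp_pos: [0.6226, 0.2618, 0.0092]
tool_rot: [-0.195, 0.981, -0.003, -0.006]
force: [-0.2, 1.3, 4.3]
finger_gap: 0.601
gripper_force: 42.1
t: 60.68
tcp_pos: [0.6229, 0.2625, 0.133]
tool_rot: [-0.195, 0.981, -0.003, -0.007]
force: [0.5, -0.6, -1.5]
finger_gap: 0.602
gripper_force: 41.9
{'units': array([ 9.3204, -7.87  ,  0.164 ]), 'z': np.float64(0.1329546580766539)} port {'units': array([11.3064, -7.856 ,  0.193 ]), 'z': np.float64(0.1329546580766539)}
```

```bash
python3 -m handwheel '[[[0.94,-0.655,0.015,0],[0.94,-0.655,0.015,0],[0.94,-0.655,0.015,0],[0.94,-0.655,0.015,0],[0.94,-0.655,0.015,0],[0.94,-0.655,0.015,0],[0.94,-0.655,0.015,0],[0.94,-0.655,0.015,0],[0.94,-0.655,0.015,0],[0.94,-0.655,0.015,0],[0,0,0,0],[0,0,0,0]]]'
python3 - <<'E'
from held import *
p,d,cam=look("wrist","w10")
disc((14,28),(.437,-.0273),.056,.054)
s=sense(); t=s["tcp_pos"]; print(t,togo(np.array([.437,-.0272])+np.array([.011,.0085])*(t[2]-.057)))
cv2.imwrite("pics/w10c.png",cv2.resize(p[60:360,220:420,::-1],None,fx=2,fy=2,interpolation=cv2.INTER_CUBIC))
E
```

```text
t: 62.18
tcp_pos: [0.4696, 0.0216, 0.1334]
tool_rot: [-0.195, 0.981, -0.003, -0.006]
force: [0.1, 0.2, -1.8]
finger_gap: 0.602
gripper_force: 41.9
5262.0 z 0.056 [ 0.4376 -0.0261] 0.026661313374916753 z 0.054 [ 0.4378 -0.0263] 0.026902919658637028
1331.5 z 0.056 [ 0.4367 -0.0257] 0.013402601120854457 z 0.054 [ 0.437 -0.026] 0.01352405622712033
[0.4699 0.0219 0.1335] {'units': array([ 1.9267, -1.2981,  0.0287]), 'z': np.float64(0.13353699587713075)}
```

View pics/w10c.png

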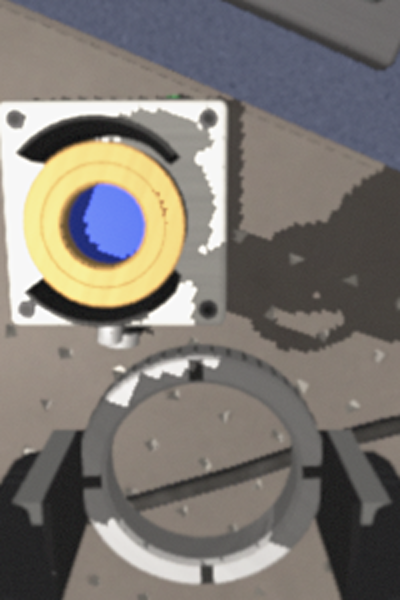

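The brass lies level over the blue glass (crop 105,222); the ring is held level and centred (203,465).

```bash
python3 -m handwheel '[[[0.963,-0.65,0,0],[0.963,-0.65,0,0],[0,0,0.8,0],[0,0,0.7,0],[0,0,0.4,0],[0,0,0,0],[0,0,0,0]]]'
python3 - <<'E'
from h import *
s=sense(); t=s["tcp_pos"]; print(t,togo(np.array([.437,-.0272])+np.array([.011,.0085])*(t[2]-.057)))
E
```

```text
t: 63.15
tcp_pos: [0.4372, -0.0273, 0.0872]
tool_rot: [-0.196, 0.981, -0.003, -0.006]
force: [-0.8, 1.0, -0.7]
finger_gap: 0.599
gripper_force: 41.9
[ 0.4372 -0.0273  0.0872] {'units': array([-0.0116,  0.0106, -0.0002]), 'z': np.float64(0.08718932899951443)}
```

Down from 87 to about 59 mm (1.12 units), then gently.

```bash
python3 -m handwheel '[[[-0.01,0.01,0.4,0],[0,0,0.3,0],[0,0,0.2,0],[0,0,0.15,0],[0,0,0.08,0],[0,0,0,0],[0,0,0,0]]]'; python3 -m handwheel '[[[0,0,0.03,0],[0,0,0.02,0],[0,0,0,0],[0,0,0,0]]]'
```

```text
t: 64.03
tcp_pos: [0.4366, -0.0274, 0.0588]
tool_rot: [-0.195, 0.981, -0.003, -0.006]
force: [0.1, -0.3, -0.5]
finger_gap: 0.603
gripper_force: 42.0
t: 64.53
tcp_pos: [0.4365, -0.0274, 0.0574]
tool_rot: [-0.195, 0.981, -0.003, -0.006]
force: [0.1, 0.6, -0.9]
finger_gap: 0.603
gripper_force: 42.0
```

```bash
python3 -m handwheel '[[[0,0,0.02,0],[0,0,0,0],[0,0,0,0]]]' && python3 -m handwheel '[[[0,0,0,0],[0,0,0,0],[0,0,0,0],[0,0,0,0],[0,0,-0.2,0],[0,0,-0.6,0],[0,0,-0.8,0],[0,0,-0.8,0],[0,0,-0.8,0],[0,0,0,0],[0,0,0,0]]]' 72
python3 - <<'E'
from h import *
p,d,cam=look("wrist","w11")
ps,_,_=look("side"); pt,_,_=look("top")
a=p[150:290,250:390]; us=project([.44,-.2,.03],(lambda c:(c["mtx"],c["D"],c["extrinsics"]))(camera_params("side")))[0].astype(int)
b=ps[190:340,310:450]
cv2.imwrite("pics/end.png",np.hstack([cv2.resize(a,(400,400)),cv2.resize(b,(380,400))])[:,:,::-1])
# brass visible inner area through ring hole at .056 / ring ticks later
s=sense(); print(s["tcp_pos"],s["force"])
E
```

```text
t: 64.9
tcp_pos: [0.4365, -0.0274, 0.0571]
tool_rot: [-0.195, 0.981, -0.003, -0.006]
force: [-0.7, 0.0, 3.5]
finger_gap: 0.597
gripper_force: 42.4
t: 66.28
tcp_pos: [0.437, -0.0266, 0.1366]
tool_rot: [-0.195, 0.981, -0.003, -0.006]
force: [0.7, -0.2, 0.2]
finger_gap: 0.841
gripper_force: 0.0
[ 0.4367 -0.0265  0.1361] [-0.1456 -0.4281 -0.6252]
```

View pics/end.png

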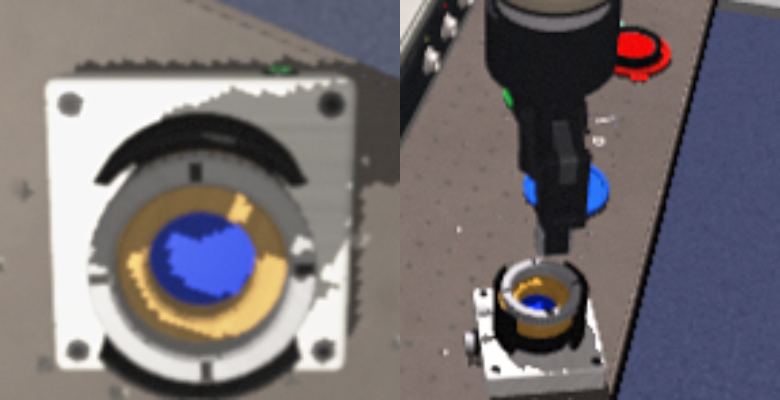

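The column looks the same as at the start: ring ticks at (195,172), (206,370), (97,277) and (303,268), level, with contact felt at full depth. The red filter is in its case at (635,50). Handing in.

```bash
python3 -c "
from station import *
print(sign_off())"
```

```text
the job is handed in; nothing more can be done
None
```

The job is handed in at about 66 s: the port holds the blue filter, brass stop and steel ring seated in that order, the red filter lies flat in its red case, and I saw no sign that the green filter or objective moved; the judging result was not shown.

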